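Dock the repaired round speaker with its charging port to the contact head

TASK

Put the repaired round blue speaker on test: slide it flat along the desk, past the flux jar and the solder spool, into the horseshoe cradle of the test dock, turn it there until its charging port faces the yellow contact head, and push the head fully home so that its nose sits in the port. The speaker's bottom cover is not screwed on yet, so never lift or tip the speaker, and leave both jars, the spool, the bottle and the opened phone where they stand.

Things in the scene. Friction and masses are not known exactly. Their poses are not given: they have to be found in the camera images.
- speaker: round blue speaker, a disc 92 mm in diameter and 40 mm high lying flat on the desk, about 0.3 kg, loose (slides and turns on the desk; wider than most grippers open). Origin: centre of its underside. z up; its x axis points to its black strap lug, its y axis to its charging port (90 degrees counter-clockwise from the lug, seen from above).
- speaker_lug (a point): middle of the black strap lug on the speaker's rim, 53 mm from the speaker's axis along its x, 25 mm above its underside. The lug is 16 mm wide (along the rim), 14 mm high (18 to 32 mm above the desk) and reaches out to 61 mm from the axis; pushing it sideways turns the speaker.
- speaker_port (a point): mouth of the charging port in the speaker's rim, 46 mm from the axis along its y, 25 mm above its underside. A recess 16 mm wide, 12 mm high (19 to 31 mm above the desk) and 6 mm deep between two white cheeks; a white tick on the top edge stands over it.
- dock: test dock, fixed to the desk. Origin: on the desk at the centre of its grey horseshoe cradle, where the speaker's axis belongs. Half-round wall on the bare desk, inner radius 47.5 mm, 10 mm thick, 14 mm high (lug and port pass above it), closed on the dock's +x side, mouth open to -x: the speaker is pushed in along the dock's +x. Three low ears outside reach 76 mm from the centre.
- dock_mouth (a point): middle of the cradle's mouth, on the desk 17 mm from the cradle centre along the dock's -x, in line with the slightly flared tips of the side walls.
- dock_lug_mark (a point): white line on top of the wall at the closed end (dock +x), 52 mm from the centre: the speaker's lug points here when its port faces the contact head. A second white line under the head (dock +y) marks where the port belongs.
- contact_head (a joint): travel in m of the yellow contact head on its slide towards the cradle (the dock's -y): 0 = fully back, 0.045 = fully home at its stop; against a closed rim it stops at about 0.040. About 2 N of friction; it stays where it is left. Head 26 mm wide, 36 mm high; the slide, 50 mm wide, reaches from 56 to 154 mm from the cradle centre along the dock's +y.
- head_nose (a point): tip of the head's black nose (10 mm wide, 9 mm high, rounded), 25 mm above the desk, on the dock's +y axis: 86 mm from the cradle centre at joint 0, 41 mm when home in the port.
- head_tab (a point): middle of the back face (dock +y side) of the black push tab on the contact head, 48 mm above the desk, on the dock's +y axis, 138 mm from the cradle centre at joint 0. Tab 30 mm wide, 8 mm thick, top 60 mm above the desk; the head's back below it lies in the same plane. Behind it stand only the slide's rails, 18 mm high.
- flux_jar: white flux jar with black lid, 48 mm in diameter, 34 mm high, loose; origin under its centre. Must stay where it stands.
- solder_spool: reel of solder wire with blue flanges, 54 mm in diameter, 34 mm high, loose; origin under its centre. Must stay where it stands.
- grease_jar: small white jar with red lid, 33 mm in diameter, 28 mm high, loose, near the closed end of the cradle; origin under its centre. Must stay where it stands.
- ipa_bottle: white bottle with a red spout, 45 mm in diameter, 159 mm high, loose; origin under its centre. Must stay where it stands.
- phone_open: opened phone lying flat, 143 x 69 x 7 mm (long along its x), loose; origin under its centre. Must stay where it lies.

How it is judged:
By the outcome, as a careful person would: the job done as asked, in the order asked, and still so for the second after the job is handed in, with the robot touching nothing.
It also fails if it takes over 72 s, if anything falls off the work surface, if the arm or the gripper's body presses on something with over 40 N, if the wrist force passes 120 N, or if a joint passes its speed limit or range.

ROBOT

A 6-joint arm with a two-finger parallel gripper is mounted at the origin on a cart in front of the work surface, level with it; the furniture and walls round the work are solid. World frame = base frame: x ahead of the robot, y to its left, z up, the work surface at z = 0. Lengths are in m, angles in rad, forces in N, time in s.
With the tool pointing down it reaches from about 0.35 to 0.975 m from the base axis. Payload 4.9 kg.
Tool frame: the origin (TCP) lies midway between the tips of the shut fingers; the grasp point (between the pads) lies 19 mm behind it; z points along the fingers, y is the line along which they close (so a half turn about z gives the same grasp; the last joint's range is limited). The gripper opens to 85 mm and grips with 20 to 120 N. Pads are 22 mm wide; open, the fingers measure 114 mm over their backs; the gripper's body (76 mm by 85 mm) begins 54 mm behind the grasp point. The pads swing forward as they close: fully open they stand 13 mm farther back than shut.
Start: joints at [-1.328, 0.053, 1.613, -0, 1.476, -0.119], TCP at [0.221, -0.585, 0.231] pointing down, gripper open.
Joint ranges: [-3.01, 3.01], [-1.01, 2.22], [0.06, 2.58], [-1.02, 4.17], [0.09, 2.62], [-3.14, 3.14]. Speed limits (rad/s): [2.57, 2.57, 3.14, 3.14, 3.14, 3.14].

INTERFACE

Orientations are given as a unit quaternion [w, x, y, z].
In Python, from plant import * gives the robot as it stands.
- The arm moves only by the tool jog_arm, never from a script. Its argument "targets" is a list of rows, each a list of 3 entries, a list of its own where there are three numbers: the shift along the tool's x, y, z in units of 25 mm (1.0 is 25 mm), then the turn, a rotation vector about the tool's x, y, z in units of 8 degrees (1.0 is 8 degrees), then the opening in per cent of the stroke, from 0 (shut) to 100 (fully open). A call has 1 to 8 rows; each row is the pose to reach, as a shift and turn from the pose commanded when the call began, along the tool's axes at that moment; what a row does not reach only later rows make up. A row lasts 1/8 s, in which the tool goes at most 62.5 mm and 10.7 degrees, less where a joint would pass 70% of its speed; a pose out of reach is approached as far as the arm can. A call with a gripper value outside its range is refused whole. The fingers move at their own pace and stop on an object; the grip force is fixed at half the most. Time passes only in rows, so rows that repeat a pose let the fingers close. It gives the time, the measured TCP pose, the force, the opening and the grip force at its end, in the units of the state.
- state(): the state, without advancing time (a new reading comes with each control period).
- grab_frame(name): name is "scene" or "top" or "wrist"; returns (picture, depth): 420x560x3 uint8, red, green, blue; 420x560 float32, m along the optical axis (not along the pixel's ray), 0 where there is no reading.
- camera_params(name): a dict with "fovy" (degrees; the focal length in pixels is half the picture's height over the tangent of half this angle, whatever the lens; pixels are square), "cx", "cy" (the principal point, pixels), "rvec" (rotation vector, rad) and "tvec" (3), from world to camera coordinates, as OpenCV has them; the wrist camera has in their place "hand_eye" (4x4, takes a point from camera to tool coordinates, whose origin is the TCP and whose axes are the flange's). Camera axes: x right, y down, z forward; pixel columns grow to the right and rows downward; lengths in m; the calibration is good to about 2 mm. A picture is of the moment at which its call begins: read the wrist's pose just before it. camera_params takes no time and is no camera call.
- job_done(): hands the job in; it is judged then, once.
The state is a dict: "time": time; "joint_pos": joint angles; "joint_vel": joint speeds; "joint_efforts": joint torques, N m; "tool_pos": TCP position; "tool_rot": TCP orientation; "contact_force": force on the tool from outside, world axes, zero at the start; "ft_torque": the same for the moment, N m; "gripper_width": opening from 0.0 (shut) to 1.0 (fully open); "grasp_force": force on a finger pad.
Only numpy, scipy, OpenCV 4.12 (cv2) and the standard library are available. Lean on these libraries where they do the work, as an engineer would, in place of code of your own. Each camera call takes 0.05 s, during which the arm holds its last target. There are 200 camera calls.

## Working session

There is one attempt and no reset: what is moved stays moved. The work goes in short steps, Python scripts to look and compute and a tool call to move; the robot and the scene stay as the last step left them, time stands still between calls to the robot, and variables do not carry over. Pictures are saved under pics/ and viewed, at most 10 in all, crops included, and the job is handed in when it is done.

Besides the shell and the picture viewer there is one more tool, called as name(argument=value, ...), one argument or row to a line, values as JSON. jog_arm: Moves the arm, as the interface text tells. Its arguments: {"type":"object","properties":{"targets":{"type":"array"}},"required":["targets"]}

```bash
mkdir -p pics; ls
cat > h.py <<'E'
from plant import *
import numpy as np, cv2
from scipy.spatial.transform import Rotation as R
def cam(name):
    p=camera_params(name); s=state()
    im,d=grab_frame(name)
    h=im.shape[0]; f=h/2/np.tan(np.radians(p['fovy'])/2)
    if 'rvec' in p:
        Rm=cv2.Rodrigues(np.array(p['rvec'],float))[0]; t=np.array(p['tvec'],float)
        Rw=Rm.T; tw=-Rm.T@t
    else:
        H=np.array(p['hand_eye']); q=s['tool_rot']; Rt=R.from_quat([q[1],q[2],q[3],q[0]]).as_matrix()
        Rw=Rt@H[:3,:3]; tw=Rt@H[:3,3]+np.array(s['tool_pos'])
    v,u=np.mgrid[:im.shape[0],:im.shape[1]]
    ray=np.stack([(u-p['cx'])/f,(v-p['cy'])/f,np.ones_like(u,float)],-1)@Rw.T
    P=ray*d[...,None]+tw
    P[d==0]=np.nan
    return im,d,P,ray,tw
def onz(ray,tw,u,v,z):
    r=ray[int(round(v)),int(round(u))]; return tw+r*(z-tw[2])/r[2]
def save(n,im): cv2.imwrite('pics/'+n,im[...,::-1])
E
python3 - <<'E'
from h import *
for n in('top','scene'):
    im,d,P,ray,tw=cam(n); save(n+'0.png',im); np.savez('/tmp/'+n,im=im,d=d,P=P,ray=ray,tw=tw); print(n,tw,P[210,280],camera_params(n))
print(state())
E
```

```text
pics
top [ 0.41097419 -0.02609716  1.180614  ] [ 0.55668675 -0.0453197  -0.00311421] {'fovy': 56.19582522175767, 'cx': 276.3413142598477, 'cy': 216.06586674276397, 'rvec': array([ 2.14355069, -2.1935349 ,  0.12219709]), 'tvec': array([-0.02125175,  0.53563784,  1.12963301])}
scene [-0.02784266  0.74049065  0.79177178] [ 0.54925385 -0.10211619 -0.00307778] {'fovy': 54.33038249723309, 'cx': 281.7387456916245, 'cy': 213.3420781221655, 'rvec': array([ 0.74889115, -2.50492794,  1.20659081]), 'tvec': array([0.39541823, 0.22496045, 0.98439899])}
{'time': 0.1, 'joint_pos': array([-1.32799330e+00,  5.33044755e-02,  1.61417239e+00, -1.60746370e-05,
        1.47597383e+00, -1.18997426e-01]), 'joint_vel': array([ 0.00127819, -0.00160591, -0.00335668, -0.0002111 ,  0.00047332,
       -0.00029611]), 'joint_efforts': array([ 9.30020724e-04, -3.94899917e+01, -3.71363854e+01, -1.45298886e-04,
        3.82525308e-03, -1.08859388e-05]), 'tool_pos': array([ 0.22108541, -0.58398813,  0.23016812]), 'tool_rot': array([-9.26745073e-04,  9.83681564e-01,  1.79915861e-01, -6.54573610e-05]), 'contact_force': array([-0.06141747,  0.44389738, -0.61035514]), 'ft_torque': array([-0.0237557 , -0.02021893,  0.00377191]), 'grasp_force': 0.0, 'gripper_width': 1.000043559531596}
```

View pics/top0.png

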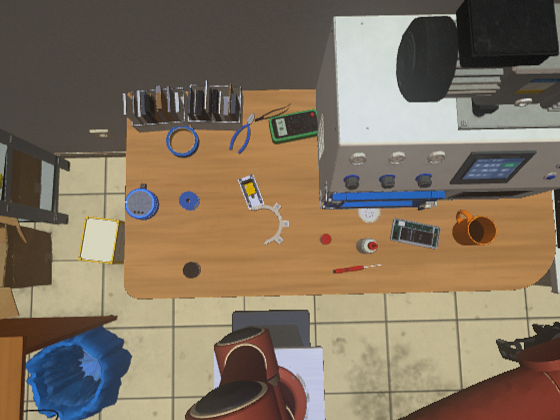

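View pics/scene0.png

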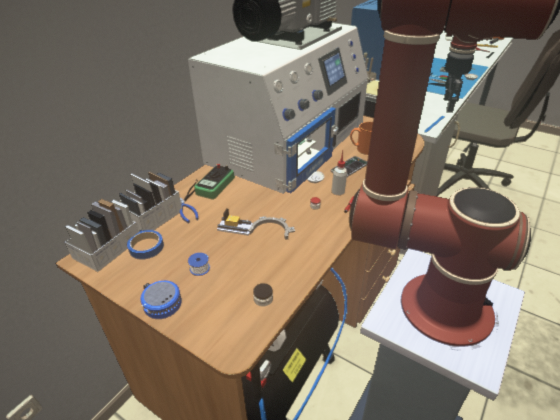

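Run:
```python
from h import *
z=np.load('/tmp/top.npz'); im=z['im'];P=z['P'];ray=z['ray'];tw=z['tw']
a=cv2.resize(im[165:285,120:220],None,fx=4,fy=4,interpolation=cv2.INTER_CUBIC)
b=cv2.resize(im[165:285,215:315],None,fx=4,fy=4,interpolation=cv2.INTER_CUBIC)
save('crop.png',np.hstack([a[:,:,:],b]))
X,Y,Z=P[...,0],P[...,1],P[...,2]
from scipy import ndimage
m=(Z>0.012)&(Z<0.3)&(X>0.2)&(X<0.75)
l,n=ndimage.label(m)
for i in range(1,n+1):
    k=l==i
    if k.sum()>20:
        v,u=np.where(k); zt=np.percentile(Z[k],90); kk=k&(Z>zt-.006)
        print(i,k.sum(),'px',u.mean().round(),v.mean().round(),'xy',X[kk].mean().round(4),Y[kk].mean().round(4),'mid',((X[kk].min()+X[kk].max())/2).round(4),((Y[kk].min()+Y[kk].max())/2).round(4),'ext',np.ptp(X[kk]).round(3),np.ptp(Y[kk]).round(3),'z',zt.round(3))
s=np.load('/tmp/scene.npz'); im=s['im']
save('crop2.png',cv2.resize(im[180:320,130:310],None,fx=4,fy=4,interpolation=cv2.INTER_CUBIC))
for (u,v) in [(230,200),(300,230),(210,240),(126,240)]: print(onz(ray,tw,u,v,0),P[v,u])
```

```text
1 8474 px 421.0 184.0 xy 0.5994 -0.3784 mid 0.6592 -0.428 ext 0.176 0.532 z 0.287
3 126 px 182.0 153.0 xy 0.7351 0.2465 mid 0.7358 0.2466 ext 0.025 0.08 z 0.028
11 360 px 251.0 191.0 xy 0.6281 0.0478 mid 0.6197 0.0483 ext 0.044 0.03 z 0.043
12 854 px 141.0 203.0 xy 0.5798 0.3643 mid 0.5861 0.3643 ext 0.098 0.089 z 0.043
13 261 px 188.0 200.0 xy 0.5873 0.2254 mid 0.5867 0.225 ext 0.051 0.053 z 0.036
24 1130 px 474.0 230.0 xy 0.481 -0.5948 mid 0.4822 -0.5986 ext 0.09 0.081 z 0.097
40 45 px 273.0 238.0 xy 0.4726 -0.0234 mid 0.4744 -0.0238 ext 0.029 0.039 z 0.016
41 103 px 325.0 239.0 xy 0.464 -0.1765 mid 0.4643 -0.1774 ext 0.03 0.03 z 0.029
42 269 px 367.0 246.0 xy 0.4393 -0.2906 mid 0.4397 -0.2915 ext 0.019 0.02 z 0.115
47 234 px 191.0 270.0 xy 0.3829 0.2184 mid 0.3835 0.218 ext 0.046 0.045 z 0.036
58 127 px 543.0 327.0 xy 0.2501 -0.6374 mid 0.2507 -0.6364 ext 0.013 0.026 z 0.296
59 957 px 245.0 340.0 xy 0.2245 0.0543 mid 0.2207 0.0516 ext 0.039 0.094 z 0.294
64 110 px 503.0 344.0 xy 0.2098 -0.5281 mid 0.2085 -0.5274 ext 0.016 0.035 z 0.296
[0.59028056 0.10550361 0.        ] [ 0.5907092   0.1058182  -0.00282231]
[ 0.49433696 -0.10395078  0.        ] [ 0.49444978 -0.10405614 -0.00159767]
[0.47051621 0.16669537 0.        ] [ 0.47057622  0.16688969 -0.00118997]
[0.47631708 0.41802053 0.        ] [0.4762342  0.41745725 0.00149741]
```

View pics/crop.png

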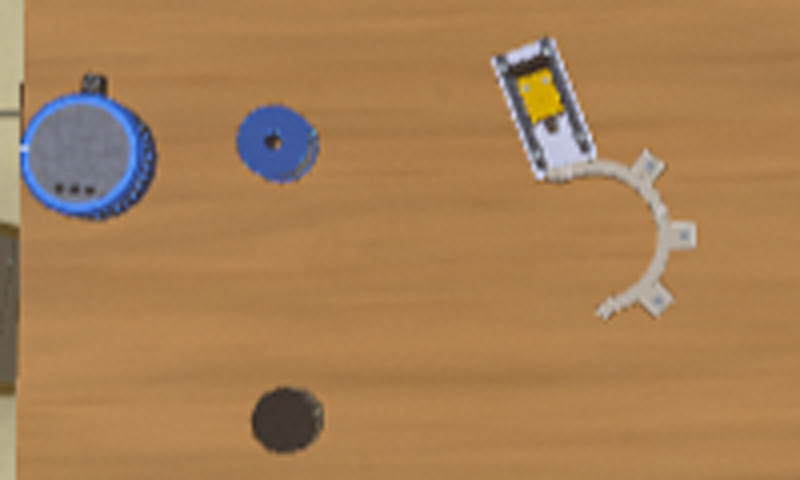

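View pics/crop2.png

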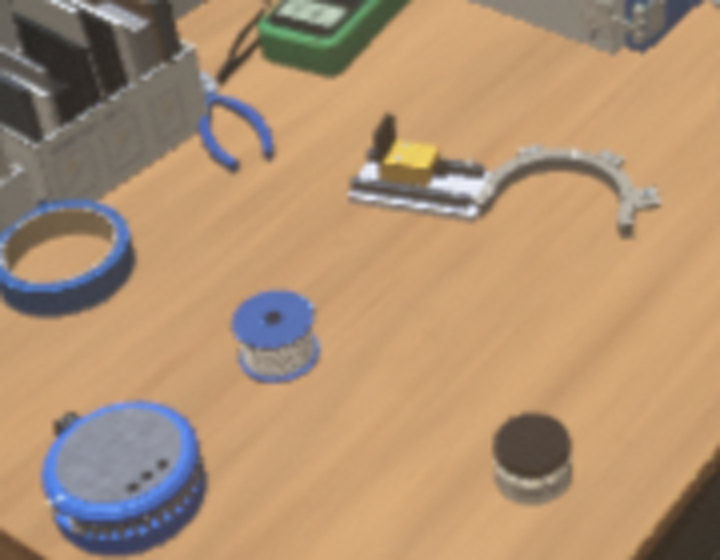

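The top view shows the speaker at about (141,203), with its lug pointing up to about (143,186) and the port tick at about (126,202). The spool is at (189,201), the flux jar at (192,270), the cradle at about (266,224) with its mouth to the left, and the yellow head at (250,190). The scene crop agrees with this. I plan to grip the lug and drag the speaker flat by it, with full control of its yaw.

```bash
cat >> h.py <<'E'
def go(pos,yaw,s=None):
    """shift/turn in jog units from current measured pose to pos, tool-x heading yaw(deg), tool down"""
    s=s or state(); q=s['tool_rot']; R0=R.from_quat([q[1],q[2],q[3],q[0]])
    c,n=np.cos(np.radians(yaw)),np.sin(np.radians(yaw))
    R1=R.from_matrix(np.array([[c,n,0],[n,-c,0],[0,0,-1]]))
    sh=R0.inv().apply(np.array(pos)-s['tool_pos'])/.025
    tu=np.degrees((R0.inv()*R1).as_rotvec())/8
    x=R0.as_matrix()[:,0]
    print('at',np.round(s['tool_pos'],4),'yaw',np.degrees(np.arctan2(x[1],x[0])).round(2),'shift',sh.round(3),'turn',tu.round(3))
E
python3 - <<'E'
from h import *
z=np.load('/tmp/top.npz'); ray=z['ray'];tw=z['tw'];P=z['P']
f=lambda x,y,zz,o: onz(ray,tw,o+x/4,165+y/4,zz)[:2]
g=lambda x,y,zz: f(x-400,y,zz,215)
a,b=(g(495,60,.018)+g(550,40,.018))/2,(g(542,178,.018)+g(595,158,.018))/2
print('slide axis ends',a,b,np.degrees(np.arctan2(*(a-b)[::-1])))
print('ear mid',g(690,235,.014),'ears',g(652,160,.014),g(660,300,.014),'tip',g(605,312,.014),'tipL',g(548,178,.014))
print('lug',f(93,83,.03,120),'tick',f(25,148,.04,120))
go([.50,0.03,.33],0);
E
```

```text
slide axis ends [0.65477597 0.05623076] [0.5646593  0.02330647] 20.06986614430177
ear mid [ 0.51205953 -0.06783477] ears [ 0.56978532 -0.03942405] [ 0.46502593 -0.04286871] tip [ 0.4571088  -0.00120808] tipL [0.55648463 0.03858839]
lug [0.63346623 0.35927895] tick [0.58518634 0.40493118]
at [ 0.2211 -0.584   0.2302] yaw 20.73 shift [ 19.128 -19.028  -3.954] turn [-1.300e-02  1.000e-03  2.591e+00]
```

jog_arm(
  targets=[
    [[1,-1,-2],[0,0,0],100],
    [[2.5,-2.5,-4],[0,0,0],100],
    [[4,-4,-4],[0,0,0],100],
    [[5.5,-5.5,-4],[0,0,0],100],
    [[7,-7,-4],[0,0,0],100],
    [[8.5,-8.5,-4],[0,0,0],100],
    [[10,-10,-4],[0,0,0],100],
    [[11.5,-11.5,-4],[0,0,0],100],
  ],
)

```text
time: 1.1
tool_pos: [0.3886, -0.2121, 0.3309]
tool_rot: [-0.0, 0.984, 0.18, -0.0]
contact_force: [0.6, 0.0, -0.1]
gripper_width: 0.995
grasp_force: 0.0
```

```bash
python3 -c "
from h import *
go([.50,0.03,.33],0)"
```

```text
at [ 0.3886 -0.2121  0.3309] yaw 20.71 shift [ 7.594 -7.483  0.036] turn [-2.000e-03  1.000e-03  2.589e+00]
```

jog_arm(
  targets=[
    [[1.5,-1.5,0],[0,0,0.5],100],
    [[3,-3,0],[0,0,1],100],
    [[4.5,-4.5,0],[0,0,1.6],100],
    [[6,-6,0],[0,0,2.1],100],
    [[7.2,-7.1,0],[0,0,2.6],100],
    [[7.6,-7.5,0],[0,0,2.6],100],
    [[7.6,-7.5,0],[0,0,2.6],100],
  ],
)

```text
time: 1.98
tool_pos: [0.4995, 0.0288, 0.3308]
tool_rot: [0.0, 1.0, 0.0, -0.001]
contact_force: [0.3, -0.4, -0.5]
gripper_width: 1.002
grasp_force: 0.0
```

Run:
```python
from h import *
im,d,P,ray,tw=cam('wrist'); save('w1.png',im); np.savez('/tmp/w1',im=im,d=d,P=P,ray=ray,tw=tw)
go([.61,.34,.25],0)
```

```text
at [0.4994 0.0282 0.331 ] yaw -0.04 shift [  4.418 -12.478   3.228] turn [ 0.004  0.007 -0.006]
```

View pics/w1.png

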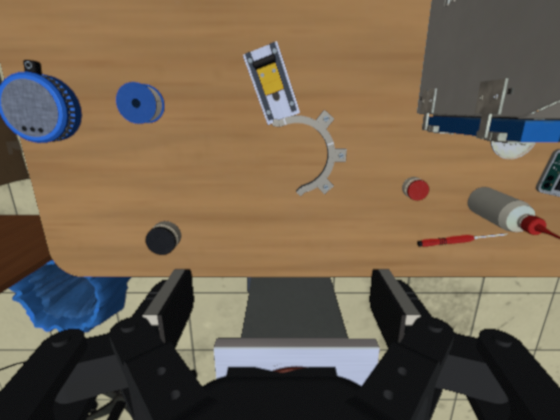

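The wrist view shows the dock with its mouth to the left. The slide runs from (263,45) to (283,122), the ring centre is near (297,155), and the middle ear is at (340,156). The speaker is at (38,103) and its lug at (33,67). Next I'll fit the ring and speaker poses numerically.

```bash
cat >> h.py <<'E'
from scipy.optimize import least_squares
def dockfit(P):
    c=np.array([.505,.003])
    Z=P[...,2]; base=np.nanmedian(Z[(abs(P[...,0]-.5)<.03)&(abs(P[...,1]-.03)<.02)])
    for _ in range(4):
        r=np.hypot(P[...,0]-c[0],P[...,1]-c[1]); k=(abs(r-.0525)<.006+.004*(_==0))&(Z-base>.009)&(Z-base<.018)
        # exclude slide side
        p=P[k][:,:2]
        c=least_squares(lambda c:np.hypot(*(p-c).T)-.0525,c,loss='soft_l1',f_scale=.002).x
    a=np.degrees(np.arctan2(*(p-c).T[::-1])); 
    return c,base,k.sum(),np.percentile(a,[1,99])
def spkfit(P,im,c):
    """top disc fit: rim circle (blue) of known radius at top z ~.04"""
    Z=P[...,2]; c=np.array(c,float)
    for _ in range(5):
        r=np.hypot(P[...,0]-c[0],P[...,1]-c[1]); k=(r<.052)&(Z>.034)&(Z<.05)
        p=P[k][:,:2]
        # centre from the hull's smallest circle
        h=cv2.convexHull((p*1000).astype(np.float32))[:,0]/1000
        c=least_squares(lambda q:np.hypot(*(h-q[:2]).T)-q[2],[*c,.044],loss='soft_l1',f_scale=.001).x; rad=c[2]; c=c[:2]
    return c,rad,k.sum(),np.median(Z[k])
def lugfit(P,im,c):
    Z=P[...,2]; r=np.hypot(P[...,0]-c[0],P[...,1]-c[1]); k=(r>.050)&(r<.063)&(Z>.022)&(Z<.042)
    p=P[k][:,:2].mean(0); return p,k.sum(),np.degrees(np.arctan2(*(p-c)[::-1]))
E
python3 - <<'E'
from h import *
for n in('top','w1'):
    z=np.load(f'/tmp/{n}.npz'); P=z['P'];im=z['im']; ray=z['ray'];tw=z['tw']
    print(n,dockfit(P)); c=spkfit(P,im,[.577,.364]); print(c,lugfit(P,im,c[0]))
    Z=P[...,2]; k=(im[...,0]>180)&(im[...,1]>140)&(im[...,2]<90)&(abs(P[...,0]-.61)<.08)&(abs(P[...,1]-.04)<.06)&(Z>.025)
    p=P[k]; print('head',p.mean(0),p.min(0),p.max(0))
g=lambda u,v,z:onz(ray,tw,u,v,z)[:2]
a,b=(g(246,52,.018)+g(275,42,.018))/2,(g(271,124,.018)+g(298,115,.018))/2
print(a,b,np.degrees(np.arctan2(*(a-b)[::-1])),'ear',g(345,156,.01))
for nm,u,v,zz in(('flux',163,238,.034),('spool',137,102,.034),('grease',417,188,.028)): print(nm,g(u,v,zz))
E
```

```text
top (array([0.5138055, 0.0061169]), np.float64(-0.00040888609505085327), np.int64(216), array([-174.62990118,   34.4249226 ]))
(array([0.58022429, 0.36454551]), np.float64(0.045320520146338125), np.int64(754), np.float64(0.04000094803033949)) (array([0.63494854, 0.3575357 ]), np.int64(21), np.float64(-7.299461042513546))
head [0.61713415 0.04361289 0.03565538] [0.59751093 0.03053227 0.03029313] [0.63449605 0.05707538 0.04191163]
w1 (array([0.46930871, 0.02797829]), np.float64(0.4130194272353195), np.int64(1831), array([-31.33727416,  31.1412546 ]))
(array([0.58213753, 0.36394065]), np.float64(0.04566686169853287), np.int64(3780), np.float64(0.03952444635283334)) (array([0.63676854, 0.35617603]), np.int64(146), np.float64(-8.089185582469227))
head [0.61718625 0.04263663 0.03500098] [0.60208125 0.02854367 0.03265645] [0.63503829 0.05728249 0.03725054]
[0.65872883 0.05587301] [0.56656108 0.02364638] 19.272278675874308 ear [ 0.51399333 -0.06741699]
flux [0.390776   0.21131031]
spool [0.58947261 0.22256943]
grease [ 0.46928276 -0.17400243]
```

```bash
sed -i 's/base=np.nanmedian.*/base=0/' h.py
python3 - <<'E'
from h import *
z=np.load(f'/tmp/w1.npz'); P=z['P'];im=z['im']
print(dockfit(P))
r=np.radians(-8); c=np.array([.582,.364])
go([*(c+.058*np.array([np.cos(r),np.sin(r)])),.10],-8)
go([.56,.33,.22],-8)
E
```

```text
(array([0.51588546, 0.00606364]), 0, np.int64(939), array([-174.2441065 ,   34.67212344]))
at [0.4994 0.0282 0.331 ] yaw -0.04 shift [  5.6   -13.119   9.227] turn [0.004 0.006 0.994]
at [0.4994 0.0282 0.331 ] yaw -0.04 shift [  2.419 -12.077   4.43 ] turn [0.004 0.006 0.994]
```

jog_arm(
  targets=[
    [[0.5,-2.2,0.5],[0,0,0.2],100],
    [[1,-4.4,1.5],[0,0,0.5],100],
    [[1.5,-6.6,2.5],[0,0,0.8],100],
    [[2,-8.8,3.5],[0,0,1],100],
    [[2.4,-11,4.4],[0,0,1],100],
    [[2.4,-12,4.4],[0,0,1],100],
    [[2.4,-12,4.4],[0,0,1],100],
  ],
)

```text
time: 2.9
tool_pos: [0.5604, 0.3285, 0.2218]
tool_rot: [0.0, 0.998, -0.07, 0.0]
contact_force: [-0.3, -1.1, 0.8]
gripper_width: 0.998
grasp_force: 0.0
```

Run:
```python
from h import *
im,d,P,ray,tw=cam('wrist'); save('w2.png',im); np.savez('/tmp/w2',im=im,d=d,P=P,ray=ray,tw=tw)
c=spkfit(P,im,[.582,.364]); print(c,lugfit(P,im,c[0]))
a=np.radians(lugfit(P,im,c[0])[2]); u=np.array([np.cos(a),np.sin(a)])
go([*(c[0]+.059*u),.10],np.degrees(a));go([*(c[0]+.059*u),.017],np.degrees(a))
```

```text
(array([0.58212253, 0.36482484]), np.float64(0.04552346752845681), np.int64(5533), np.float64(0.0394290443504795)) (array([0.63685829, 0.35852344]), np.int64(172), np.float64(-6.5672091261528))
at [0.5607 0.3277 0.2224] yaw -8.09 shift [ 2.992 -1.656  4.901] turn [ 0.002 -0.01  -0.191]
at [0.5607 0.3277 0.2224] yaw -8.09 shift [ 2.988 -1.656  8.221] turn [ 0.002 -0.01  -0.191]
```

View pics/w2.png

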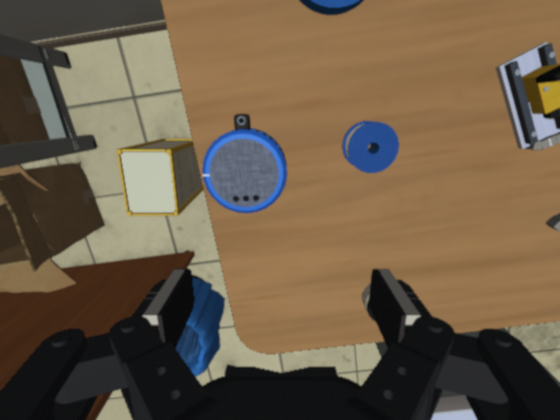

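The close view shows the disc at (245,171), the lug at (242,121), and the port tick at (206,175). The speaker's yaw is about -5°. I'll lower over the lug with the fingers on either side.

jog_arm(
  targets=[
    [[1.5,-0.9,1],[0,0,-0.2],100],
    [[3,-1.7,2.5],[0,0,-0.4],100],
    [[3,-1.7,4.2],[0,0,-0.4],100],
    [[3,-1.7,6],[0,0,-0.4],100],
    [[3,-1.7,7.4],[0,0,-0.4],100],
    [[3,-1.7,8],[0,0,-0.4],100],
    [[3,-1.7,8.2],[0,0,-0.4],100],
    [[3,-1.7,8.2],[0,0,-0.4],100],
  ],
)

```text
time: 3.95
tool_pos: [0.6415, 0.3602, 0.0183]
tool_rot: [-0.001, 0.999, -0.043, 0.001]
contact_force: [0.2, 0.4, 0.8]
gripper_width: 0.999
grasp_force: 0.0
```

Run:
```python
from h import *
go([.6408,.3594,.017],-5)
```

```text
at [0.6415 0.3602 0.0183] yaw -4.9 shift [-0.026  0.033  0.052] turn [-0.008 -0.017  0.013]
```

jog_arm(
  targets=[
    [[0,0,0],[0,0,0],60],
    [[0,0,0],[0,0,0],45],
    [[0,0,0],[0,0,0],35],
    [[0,0,0],[0,0,0],28],
    [[0,0,0],[0,0,0],22],
    [[0,0,0],[0,0,0],16],
    [[0,0,0],[0,0,0],0],
    [[0,0,0],[0,0,0],0],
  ],
)

```text
time: 4.95
tool_pos: [0.6404, 0.3603, 0.0165]
tool_rot: [-0.0, 0.999, -0.042, 0.0]
contact_force: [1.1, -0.1, 1.3]
gripper_width: 0.167
grasp_force: 58.7
```

Run:
```python
from h import *
im,d,P,ray,tw=cam('top'); np.savez('/tmp/top2',im=im,d=d,P=P,ray=ray,tw=tw)
c=spkfit(P,im,[.582,.364]); print(c,state()['contact_force'],state()['gripper_width'],state()['grasp_force'],state()['ft_torque'])
k=(np.hypot(P[...,0]-c[0][0],P[...,1]-c[0][1])<.035)&(abs(P[...,2]-.04)<.01)
A=np.c_[P[k][:,:2],np.ones(k.sum())]; print('tilt deg',np.degrees(np.linalg.lstsq(A,P[k][:,2],rcond=None)[0][:2]))
go([.6408,.3594,.017],-5)
```

```text
(array([0.58296994, 0.36569361]), np.float64(0.046872959518793215), np.int64(262), np.float64(0.039793951743670064)) [-0.1907249   0.37418202  1.25225267] 0.1667006169484168 58.6730021238327 [ 0.04447428  0.0034996  -0.00109109]
tilt deg [-1.03447001 -1.84147506]
at [0.6404 0.3603 0.0165] yaw -4.87 shift [ 0.02   0.035 -0.021] turn [-0.001 -0.002  0.016]
```

The lug is gripped at 59 N and the speaker is undisturbed. Next I'll work out the drag waypoints as (centre, heading) pairs.

```bash
cat >> h.py <<'E'
def rows(wps,rad=.058,z=.0165):
    s=state(); q=s['tool_rot']; R0=R.from_quat([q[1],q[2],q[3],q[0]])
    for x,y,h in wps:
        c,n=np.cos(np.radians(h)),np.sin(np.radians(h))
        R1=R.from_matrix(np.array([[c,n,0],[n,-c,0],[0,0,-1]]))
        sh=R0.inv().apply(np.array([x+rad*c,y+rad*n,z])-s['tool_pos'])/.025
        print(sh.round(2),(np.degrees((R0.inv()*R1).as_rotvec())/8).round(2))
def tilt(P,c):
    k=(np.hypot(P[...,0]-c[0],P[...,1]-c[1])<.035)&(abs(P[...,2]-.04)<.01)
    A=np.c_[P[k][:,:2],np.ones(k.sum())]; return np.degrees(np.linalg.lstsq(A,P[k][:,2],rcond=None)[0][:2])
E
python3 - <<'E'
from h import *
print('tilt at start',tilt(np.load('/tmp/top.npz')['P'],[.582,.3645]))
print('A');rows([(.485,.35,-5)])
print('B (from A)');rows([(.485,.35,h) for h in (-5,-14,-23,-32,-41,-50,-60,-70)])
E
```

```text
tilt at start [0.09652217 0.17651064]
A
[-3.84  0.94 -0.  ] [-0.   -0.    0.02]
B (from A)
[-3.84  0.94 -0.  ] [-0.   -0.    0.02]
[-3.87  1.31 -0.  ] [-0.   -0.    1.14]
[-3.95  1.66 -0.  ] [-0.   -0.    2.27]
[-4.09  2.   -0.  ] [-0.   -0.    3.39]
[-4.28  2.31 -0.  ] [-0.   -0.    4.52]
[-4.52  2.58 -0.  ] [-0.   -0.    5.64]
[-4.83  2.84 -0.  ] [-0.   -0.    6.89]
[-5.18  3.04 -0.  ] [-0.   -0.    8.14]
```

Run:
```python
from h import *
def rt(P,c):
    k=(np.hypot(P[...,0]-c[0],P[...,1]-c[1])<.036)&(abs(P[...,2]-.04)<.012)
    p=P[k]; A=np.c_[p[:,:2]-c,np.ones(len(p))]
    r=least_squares(lambda q:A@q-p[:,2],[0,0,.04],loss='soft_l1',f_scale=.0005).x
    return k.sum(),np.degrees(r[:2]),r[2]
c=np.array([.582,.3645])
print('before',rt(np.load('/tmp/top.npz')['P'],c),rt(np.load('/tmp/scene.npz')['P'],c),rt(np.load('/tmp/w2.npz')['P'],c))
print('after top',rt(np.load('/tmp/top2.npz')['P'],c))
im,d,P,ray,tw=cam('scene'); print('after scene',rt(P,c))
im,d,P,ray,tw=cam('wrist'); print('after wrist',rt(P,c))
```

```text
before (np.int64(466), array([ 0.0402066 , -0.03343454]), np.float64(0.04058312106129745)) (np.int64(536), array([-0.09846735,  0.21134263]), np.float64(0.03875765926660246)) (np.int64(3518), array([-0.03988483,  0.04586409]), np.float64(0.03972158251519327))
after top (np.int64(126), array([-1.65441948, -1.83753508]), np.float64(0.03963090745300554))
after scene (np.int64(539), array([-0.62429995, -0.19391833]), np.float64(0.038718506906964885))
after wrist (np.int64(1333), array([ 0.34871668, -0.02105322]), np.float64(0.03962383786413464))
```

The scene and wrist views show no real tilt and an unchanged height, so I'll drag.

jog_arm(
  targets=[
    [[-0.3,0.08,0],[0,0,0],0],
    [[-0.8,0.2,0],[0,0,0],0],
    [[-1.4,0.35,0],[0,0,0],0],
    [[-2,0.5,0],[0,0,0],0],
    [[-2.6,0.65,0],[0,0,0],0],
    [[-3.2,0.8,0],[0,0,0],0],
    [[-3.6,0.9,0],[0,0,0],0],
    [[-3.84,0.94,0],[0,0,0],0],
  ],
)

```text
time: 6.1
tool_pos: [0.542, 0.3449, 0.0165]
tool_rot: [-0.0, 0.999, -0.042, 0.0]
contact_force: [2.7, 0.1, 1.8]
gripper_width: 0.169
grasp_force: 58.7
```

Run:
```python
from h import *
im,d,P,ray,tw=cam('wrist'); c=spkfit(P,im,[.485,.35]); print(c, state()['contact_force'],state()['gripper_width'])
rows([(.485,.35,h) for h in (-9,-14,-23,-32,-41,-50,-60,-70)])
```

```text
(array([0.50564223, 0.34805019]), np.float64(0.049459622951317346), np.int64(3506), np.float64(0.03965029399722834)) [-1.12716069  0.02549545  2.29046395] 0.1674973807964998
[ 0.04  0.15 -0.  ] [0.   0.   0.52]
[ 0.02  0.35 -0.  ] [0.   0.   1.14]
[-0.07  0.71 -0.  ] [0.   0.   2.27]
[-0.21  1.04 -0.  ] [0.   0.   3.39]
[-0.4   1.35 -0.  ] [0.   0.   4.52]
[-0.63  1.63 -0.  ] [0.   0.   5.64]
[-0.94  1.89 -0.  ] [0.   0.   6.89]
[-1.3   2.09 -0.  ] [0.01 0.   8.14]
```

jog_arm(
  targets=[
    [[0.03,0.15,0],[0,0,0.5],0],
    [[0.02,0.35,0],[0,0,1.14],0],
    [[-0.07,0.71,0],[0,0,2.27],0],
    [[-0.21,1.04,0],[0,0,3.39],0],
    [[-0.4,1.35,0],[0,0,4.52],0],
    [[-0.63,1.63,0],[0,0,5.64],0],
    [[-0.94,1.89,0],[0,0,6.89],0],
    [[-1.3,2.09,0],[0,0,8.14],0],
  ],
)

```text
time: 7.15
tool_pos: [0.5098, 0.2852, 0.0161]
tool_rot: [-0.006, 0.824, -0.566, -0.008]
contact_force: [0.1, 1.2, 0.7]
gripper_width: 0.167
grasp_force: 58.8
```

Run:
```python
from h import *
im,d,P,ray,tw=cam('top'); c=spkfit(P,im,[.485,.35]); print(c, state()['contact_force'],state()['gripper_width'])
im2,_,P2,_,_=cam('wrist'); print(spkfit(P2,im2,[.485,.35]))
save('t3.png',np.hstack([cv2.resize(im[150:300,110:310],None,fx=2,fy=2),cv2.resize(im2,(400,300))]))
y=np.linspace(.33,.21,7); rows([(.487,v,-70) for v in y]); print('then');rows([(.487-.013*k/4,.21-.0912*k/4,-70) for k in (1,2,3,4)])
```

```text
(array([0.47575088, 0.34684298]), np.float64(0.0313077946433722), np.int64(199), np.float64(0.04109022102633708)) [-1.48776     0.06550782  4.30124673] 0.16574995625015038
(array([0.495412  , 0.32036763]), np.float64(0.047034073251504986), np.int64(2407), np.float64(0.03971303922515712))
[ 0.26  0.21 -0.02] [0.01 0.14 0.14]
[ 1.01  0.5  -0.03] [0.01 0.14 0.14]
[ 1.75  0.79 -0.05] [0.01 0.14 0.14]
[ 2.5   1.08 -0.06] [0.01 0.14 0.14]
[ 3.25  1.37 -0.08] [0.01 0.14 0.14]
[ 3.99  1.65 -0.09] [0.01 0.14 0.14]
[ 4.74  1.94 -0.1 ] [0.01 0.14 0.14]
then
[ 5.54  2.39 -0.12] [0.01 0.14 0.14]
[ 6.35  2.84 -0.13] [0.01 0.14 0.14]
[ 7.15  3.29 -0.15] [0.01 0.14 0.14]
[ 7.95  3.74 -0.16] [0.01 0.14 0.14]
```

View pics/t3.png

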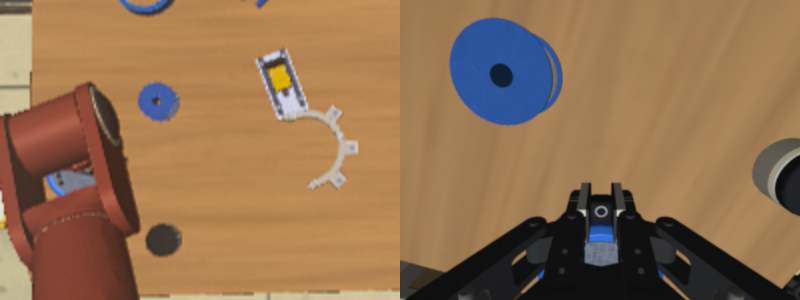

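The crop shows the gripper on the lug, with the spool and flux jar clear of it. However, the measured pose is slightly off, by about 1.1° tilt and 10 mm. Joint 6 has reached its range, because -70° at this base angle needs 3.3 rad. I'll turn back to about -45° right away and make the rest of the turn nearer the dock.

Run:
```python
from h import *
s=state(); print(s['joint_pos'],s['tool_pos'],s['tool_rot'])
rows([(.485,.345,h) for h in (-62,-55,-48)])
```

```text
[0.37085105 0.18337161 1.85771904 0.02170444 1.10234881 3.13405496] [0.50946576 0.28352128 0.01611832] [-0.00473457  0.82466786 -0.56553373 -0.00849163]
[-0.34 -0.25 -0.01] [ 0.    0.14 -0.86]
[-0.39 -0.53 -0.01] [-0.    0.14 -1.74]
[-0.48 -0.8  -0.01] [-0.01  0.14 -2.61]
```

jog_arm(
  targets=[
    [[-0.34,-0.25,-0.01],[0,0.14,-0.86],0],
    [[-0.39,-0.53,-0.01],[0,0.14,-1.74],0],
    [[-0.39,-0.53,-0.01],[0,0.14,-1.74],0],
  ],
)

```text
time: 7.62
tool_pos: [0.5192, 0.2988, 0.0164]
tool_rot: [-0.001, 0.887, -0.462, 0.001]
contact_force: [-0.1, 0.2, 0.9]
gripper_width: 0.172
grasp_force: 59.0
```

Run:
```python
from h import *
s=state(); print(s['joint_pos'],s['tool_pos'],s['tool_rot'],s['contact_force'],s['gripper_width'])
im2,_,P2,_,_=cam('scene'); print(spkfit(P2,im2,[.485,.35]),tilt(P2,[.485,.345]))
rows([(.485,.345,-55)])
save('s3.png',cv2.resize(im2[180:380,100:380],None,fx=2.5,fy=2.5))
```

```text
[ 3.98166595e-01  2.15665155e-01  1.81931385e+00 -4.97697215e-04
  1.10419634e+00  2.92887026e+00] [0.51922232 0.29876466 0.01640179] [-7.88093880e-04  8.87067207e-01 -4.61638669e-01  9.42977002e-04] [-0.08224907  0.15339638  0.88273344] 0.17214887447123917
(array([0.48605121, 0.34841842]), np.float64(0.045886184398894816), np.int64(985), np.float64(0.03851241427306473)) [-0.02855035  0.24909647]
[ 0.02  0.06 -0.  ] [-0.02 -0.01 -0.  ]
```

View pics/s3.png

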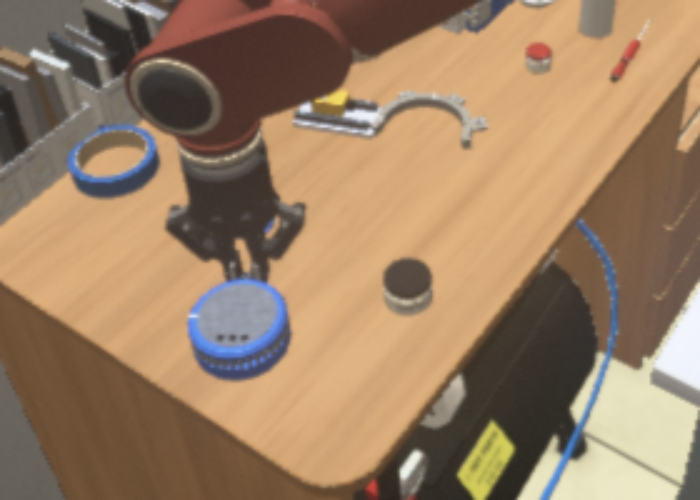

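The scene view shows the speaker flat with its lug in the gripper, and all the jars and the spool in place. I'll drag it along the lane between the spool and the flux jar.

Run:
```python
from h import *
rows([(.487,.342,-55),(.487,.328,-55),(.487,.31,-56),(.487,.291,-58),(.487,.272,-60),(.487,.253,-62),(.487,.236,-64),(.487,.228,-65)],rad=.059)
```

```text
[ 0.2   0.06 -0.  ] [-0.02 -0.01 -0.  ]
[ 0.66  0.38 -0.  ] [-0.02 -0.01 -0.  ]
[ 1.25  0.83 -0.  ] [-0.02 -0.01  0.12]
[ 1.87  1.35 -0.  ] [-0.02 -0.01  0.37]
[ 2.49  1.87 -0.01] [-0.02 -0.01  0.62]
[ 3.1   2.39 -0.01] [-0.02 -0.01  0.87]
[ 3.65  2.86 -0.01] [-0.02 -0.    1.12]
[ 3.9   3.08 -0.01] [-0.02 -0.    1.25]
```

jog_arm(
  targets=[
    [[0.2,0.1,0],[0,0,0],0],
    [[0.66,0.4,0],[0,0,0],0],
    [[1.25,0.83,0],[0,0,0.12],0],
    [[1.87,1.35,0],[0,0,0.37],0],
    [[2.49,1.87,0],[0,0,0.62],0],
    [[3.1,2.39,0],[0,0,0.87],0],
    [[3.65,2.86,0],[0,0,1.12],0],
    [[3.9,3.08,0],[0,0,1.25],0],
  ],
)

```text
time: 8.68
tool_pos: [0.5119, 0.173, 0.0164]
tool_rot: [-0.001, 0.843, -0.538, 0.001]
contact_force: [1.0, 1.1, 1.5]
gripper_width: 0.167
grasp_force: 58.9
```

Run:
```python
from h import *
s=state(); print(s['joint_pos'][5],s['tool_rot'],s['contact_force'],s['gripper_width'])
im2,_,P2,_,_=cam('scene'); print(spkfit(P2,im2,[.487,.228]),tilt(P2,[.487,.228]))
rows([(.486,.22,-65),(.484,.205,-66),(.482,.19,-67),(.48,.173,-68),(.477,.156,-69),(.474,.139,-70),(.472,.125,-70),(.4718,.1248,-70)],rad=.059)
```

```text
2.8944252648491062 [-0.00105542  0.84302248 -0.53787657  0.00088306] [0.99350778 1.14723072 1.49670294] 0.1669256053645988
(array([0.48786546, 0.22758402]), np.float64(0.04622474517657747), np.int64(776), np.float64(0.03860209701954176)) [ 0.01790024 -0.06566949]
[ 0.2   0.14 -0.  ] [-0.02 -0.01 -0.01]
[ 0.71  0.5  -0.  ] [-0.02 -0.01  0.12]
[ 1.22  0.87 -0.  ] [-0.02 -0.01  0.24]
[ 1.8   1.27 -0.  ] [-0.02 -0.01  0.37]
[ 2.36  1.71 -0.  ] [-0.02 -0.01  0.49]
[ 2.93  2.14 -0.  ] [-0.02 -0.01  0.62]
[ 3.4   2.45 -0.  ] [-0.02 -0.01  0.62]
[ 3.41  2.46 -0.  ] [-0.02 -0.01  0.62]
```

jog_arm(
  targets=[
    [[0.2,0.14,0],[0,0,0],0],
    [[0.71,0.5,0],[0,0,0.12],0],
    [[1.22,0.87,0],[0,0,0.24],0],
    [[1.8,1.27,0],[0,0,0.37],0],
    [[2.36,1.71,0],[0,0,0.49],0],
    [[2.93,2.14,0],[0,0,0.62],0],
    [[3.4,2.45,0],[0,0,0.62],0],
    [[3.4,2.45,0],[0,0,0.62],0],
  ],
)

```text
time: 9.72
tool_pos: [0.4923, 0.0693, 0.0164]
tool_rot: [0.0, 0.82, -0.573, 0.001]
contact_force: [-0.4, -3.1, 4.5]
gripper_width: 0.159
grasp_force: 59.3
```

Run:
```python
from h import *
s=state(); print(s['joint_pos'][5],s['tool_pos'],s['tool_rot'],s['contact_force'],s['gripper_width'])
im2,_,P2,_,_=cam('scene'); c=spkfit(P2,im2,[.472,.125]); print(c,tilt(P2,c[0]))
print('scene dock',dockfit(P2)); im,d,P,ray,tw=cam('wrist'); print('wrist dock',dockfit(P))
print('scene0 spk',spkfit(np.load('/tmp/scene.npz')['P'],0,[.58,.364]),dockfit(np.load('/tmp/scene.npz')['P']))
save('w4.png',im)
```

```text
2.78318470280348 [0.49234543 0.06931823 0.01639551] [ 1.19124628e-04  8.19535492e-01 -5.73026763e-01  1.37565970e-03] [-0.4088751  -3.1002112   4.50664979] 0.15949303861474032
(array([0.47196413, 0.12705468]), np.float64(0.04542843858495393), np.int64(659), np.float64(0.038455749414278984)) [0.26852164 0.25035797]
scene dock (array([0.51322073, 0.01028044]), 0, np.int64(48), array([-173.74111461, -112.86616413]))
wrist dock (array([0.51472817, 0.00620985]), 0, np.int64(12109), array([-173.8649634 ,   33.43821274]))
scene0 spk (array([0.58029428, 0.36862115]), np.float64(0.04483138788228195), np.int64(865), np.float64(0.038435569034314665)) (array([0.51416214, 0.00976346]), 0, np.int64(153), array([-175.01092897,   33.82303735]))
```

View pics/w4.png

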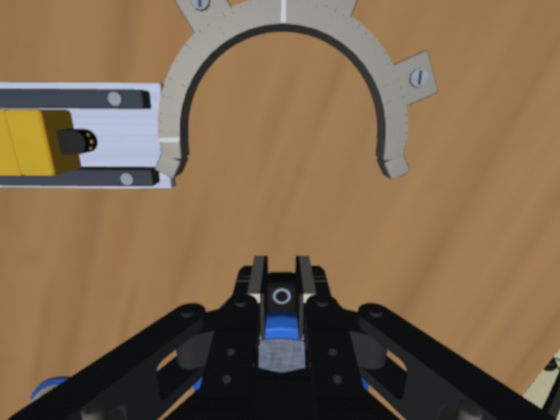

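The wrist view shows the cradle dead ahead. Its inner walls are at columns 188 and 377 and the lug-mark line at 283, with the lug at 281, so everything is in line. I'll pull straight in along tool x, in two stages.

jog_arm(
  targets=[
    [[0.2,0,0],[0,0,0],0],
    [[0.6,0,0],[0,0,0],0],
    [[1.1,0,0],[0,0,0],0],
    [[1.6,0,0],[0,0,0],0],
    [[2.1,0,0],[0,0,0],0],
    [[2.6,0,0],[0,0,0],0],
    [[2.9,0,0],[0,0,0],0],
    [[3,0,0],[0,0,0],0],
  ],
)

```text
time: 10.82
tool_pos: [0.5184, 0.0003, 0.0162]
tool_rot: [-0.001, 0.819, -0.573, 0.001]
contact_force: [-2.6, 3.4, 5.3]
gripper_width: 0.169
grasp_force: 59.3
```

Run:
```python
from h import *
s=state(); print(s['contact_force'],s['gripper_width'])
im2,_,P2,_,_=cam('scene'); c=spkfit(P2,im2,[.499,.056]); print(c,tilt(P2,c[0]))
im,d,P,ray,tw=cam('wrist'); print(dockfit(P))
go([.5349,-.0498,.0164],-70.2)
```

```text
[-2.58571185  3.43628015  5.26359564] 0.16896601933244115
(array([0.49844174, 0.05651537]), np.float64(0.046910120845506255), np.int64(584), np.float64(0.03894505639279261)) [-0.24069191  0.82786202]
(array([0.51511935, 0.00517652]), 0, np.int64(7277), array([-172.28033933,   32.1280898 ]))
at [5.185e-01 3.000e-04 1.630e-02] yaw -69.91 shift [ 2.109  0.071 -0.003] turn [-0.018 -0.004  0.036]
```

jog_arm(
  targets=[
    [[0.3,0.02,0],[0,0,0],0],
    [[0.6,0.04,0],[0,0,0],0],
    [[0.9,0.04,0],[0,0,0],0],
    [[1.2,0.04,0],[0,0,0],0],
    [[1.5,0.04,0],[0,0,0],0],
    [[1.75,0.04,0],[0,0,0],0],
    [[1.9,0.04,0],[0,0,0],0],
    [[1.96,0.04,0],[0,0,0],0],
  ],
)

```text
time: 11.92
tool_pos: [0.5341, -0.0455, 0.0162]
tool_rot: [-0.001, 0.82, -0.573, 0.0]
contact_force: [-1.5, 3.6, 6.1]
gripper_width: 0.165
grasp_force: 59.4
```

Run:
```python
from h import *
s=state(); print(s['contact_force'],s['gripper_width'])
im2,_,P2,_,_=cam('scene'); c=spkfit(P2,im2,[.514,.01]); print(c,tilt(P2,c[0]))
go([.5349,-.0498,.0164],-70.2)
save('s5.png',cv2.resize(im2[180:300,180:340],None,fx=5,fy=5,interpolation=cv2.INTER_CUBIC))
```

```text
[-1.46961296  3.55796383  6.05893518] 0.16489346205291253
(array([0.51367292, 0.01234427]), np.float64(0.04613751405172599), np.int64(532), np.float64(0.03880181719605236)) [-0.2740668   0.70321266]
at [ 0.5341 -0.0456  0.0162] yaw -69.89 shift [ 0.169  0.03  -0.007] turn [-0.017  0.001  0.038]
```

View pics/s5.png

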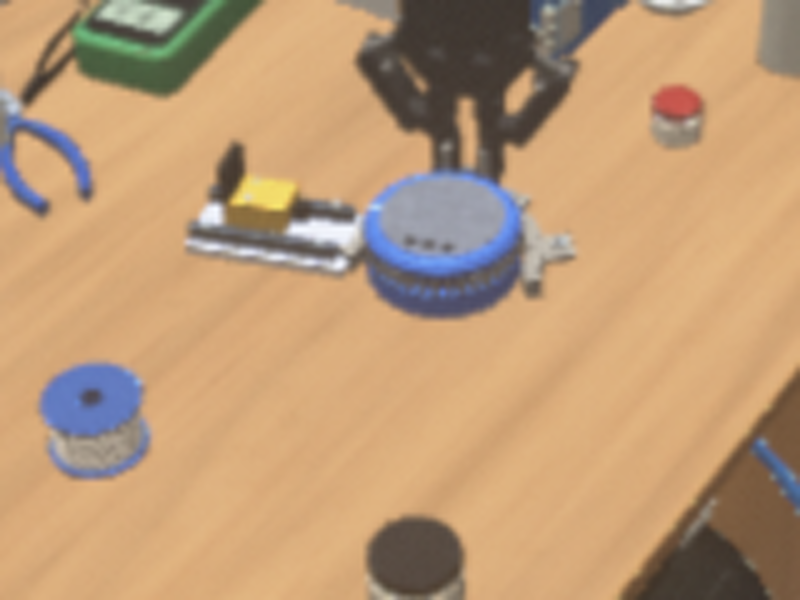

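The scene crop shows the speaker in the cradle with its tick on the head side, and 2 to 4 mm still to go. I'll creep in.

jog_arm(
  targets=[
    [[0.04,0,0],[0,0,0.02],0],
    [[0.08,0,0],[0,0,0.04],0],
    [[0.12,0,0],[0,0,0.04],0],
    [[0.12,0,0],[0,0,0.04],0],
  ],
)

```text
time: 12.48
tool_pos: [0.535, -0.0482, 0.0162]
tool_rot: [-0.001, 0.818, -0.575, 0.0]
contact_force: [-1.2, 4.1, 4.8]
gripper_width: 0.169
grasp_force: 59.4
```

Run:
```python
from h import *
s=state(); print(s['contact_force'],s['gripper_width'])
im2,_,P2,_,_=cam('scene'); c=spkfit(P2,im2,[.514,.01]); print(c,tilt(P2,c[0]))
go([.5349,-.0498,.0164],-70.2)
```

```text
[-1.17280275  4.09201221  4.83594159] 0.168804499197894
(array([0.51562521, 0.00939146]), np.float64(0.046170192698078635), np.int64(523), np.float64(0.03876959838736693)) [-0.06256703  0.02449199]
at [ 0.535  -0.0481  0.0162] yaw -70.2 shift [ 0.061  0.027 -0.008] turn [-0.016  0.002  0.   ]
```

jog_arm(
  targets=[
    [[0.03,0,0],[0,0,0],0],
    [[0.06,0,0],[0,0,0],0],
    [[0.06,0,0],[0,0,0],0],
  ],
)

```text
time: 12.9
tool_pos: [0.5355, -0.0495, 0.0162]
tool_rot: [-0.001, 0.818, -0.575, 0.0]
contact_force: [-0.3, 3.8, 5.8]
gripper_width: 0.166
grasp_force: 59.4
```

jog_arm(
  targets=[
    [[0.03,0,0],[0,0,0],0],
    [[0.06,0,0],[0,0,0],0],
    [[0.06,0,0],[0,0,0],0],
  ],
)

```text
time: 13.28
tool_pos: [0.5357, -0.0499, 0.0161]
tool_rot: [-0.002, 0.818, -0.575, -0.001]
contact_force: [-2.3, 7.3, 6.1]
gripper_width: 0.164
grasp_force: 59.5
```

Run:
```python
from h import *
print(state()['contact_force'])
im2,_,P2,_,_=cam('scene'); c=spkfit(P2,im2,[.514,.01]); print(c,tilt(P2,c[0]))
```

```text
[-2.33133602  7.2976659   6.10400863]
(array([0.51518211, 0.00916302]), np.float64(0.0446770226423307), np.int64(506), np.float64(0.03922468347747404)) [0.17624326 0.92849715]
```

The speaker has met the closed end of the cradle. I'll back off a hair, release and rise.

jog_arm(
  targets=[
    [[-0.05,0,0],[0,0,0],0],
    [[-0.05,0,0],[0,0,0],20],
    [[-0.05,0,0],[0,0,0],40],
    [[-0.05,0,0],[0,0,0],50],
    [[-0.05,0,0],[0,0,0],50],
    [[-0.05,0,-1],[0,0,0],50],
    [[-0.05,0,-3],[0,0,0],50],
    [[-0.05,0,-6],[0,0,0],50],
  ],
)

```text
time: 14.32
tool_pos: [0.5342, -0.0499, 0.1535]
tool_rot: [-0.0, 0.818, -0.575, -0.001]
contact_force: [0.8, -0.3, 0.7]
gripper_width: 0.502
grasp_force: 0.0
```

Run:
```python
from h import *
print(state()['contact_force'])
im2,_,P2,_,_=cam('scene'); c=spkfit(P2,im2,[.514,.01]); print(c,tilt(P2,c[0]))
go([.44,.03,.25],-70.2)
```

```text
[ 0.75634819 -0.32923335  0.65023621]
(array([0.51485699, 0.00971864]), np.float64(0.04447534412737179), np.int64(492), np.float64(0.038542643945046695)) [-0.30949939  0.07712917]
at [ 0.54   -0.0511  0.165 ] yaw -70.2 shift [-4.38   2.615 -3.471] turn [-0.102 -0.057  0.   ]
```

jog_arm(
  targets=[
    [[-1,0,-1.5],[0,0,0],0],
    [[-2.4,0.1,-3],[0,0,0],0],
    [[-3.6,0.1,-4.4],[0,0,0],0],
    [[-3.6,0.1,-4.4],[0,0,0],0],
    [[-3.6,0.1,-4.4],[0,0,0],0],
  ],
)

```text
time: 15.0
tool_pos: [0.5022, 0.0335, 0.2628]
tool_rot: [-0.001, 0.818, -0.575, 0.001]
contact_force: [-0.9, 0.6, 0.1]
gripper_width: 0.002
grasp_force: 0.0
```

Run:
```python
from h import *
im,d,P,ray,tw=cam('wrist')
c=spkfit(P,im,[.514,.006]); print('spk',c,tilt(P,c[0])); print('dock',dockfit(P)); print('lug',lugfit(P,im,c[0]))
r=np.hypot(P[...,0]-c[0][0],P[...,1]-c[0][1]); Z=P[...,2]
a=np.degrees(np.arctan2(P[...,1]-c[0][1],P[...,0]-c[0][0]))
k=(im.min(-1)>185)&(r>.038)&(r<.048)&(Z>.034)&(Z<.046); print('tick',k.sum(),np.median(a[k]) if k.any() else 0,a[k].std())
k=(im.min(-1)>200)&(r>.048)&(r<.057)&(Z>.008)&(Z<.02); print('marks',k.sum(),np.histogram(a[k],np.arange(-90,40,5)))
kd=(Z>.022)&(Z<.035)&(r>.05)&(r<.062); print('lug wide',a[kd].min() if kd.any() else None,a[kd].max() if kd.any() else None,kd.sum())
k=(im[...,0]>180)&(im[...,1]>140)&(im[...,2]<90)&(abs(P[...,0]-.61)<.08)&(abs(P[...,1]-.04)<.06)&(Z>.025)
print('head',P[k].mean(0))
for n,q,h in(('flux',[.389,.213],.034),('spool',[.589,.223],.034),('grease',[.468,-.175],.028)):
    for nm,PP in(('now',P),):
        m=(np.hypot(PP[...,0]-q[0],PP[...,1]-q[1])<.045)&(abs(PP[...,2]-h)<.005); print(n,m.sum(),PP[m].mean(0) if m.any() else '')
cc=np.array([.5147,.0062]); e=np.radians(19.8); w=np.array([np.cos(e),np.sin(e)])
go([*(cc+.19*w),.16],19.8); go([*(cc+.175*w),.035],19.8)
```

```text
spk (array([0.51586408, 0.00461115]), np.float64(0.04547158341330833), np.int64(4619), np.float64(0.039384106210330505)) [0.11462399 0.12414479]
dock (array([0.5152583 , 0.00535703]), 0, np.int64(1174), array([-175.006656 ,   34.6667603]))
lug (array([ 0.53410043, -0.04733946]), np.int64(127), np.float64(-70.65727356156944))
tick 0 0 nan
marks 0 (array([0, 0, 0, 0, 0, 0, 0, 0, 0, 0, 0, 0, 0, 0, 0, 0, 0, 0, 0, 0, 0, 0,
       0, 0, 0]), array([-90, -85, -80, -75, -70, -65, -60, -55, -50, -45, -40, -35, -30,
       -25, -20, -15, -10,  -5,   0,   5,  10,  15,  20,  25,  30,  35]))
lug wide -78.59944940362688 -62.85778398247186 127
head [0.61755417 0.04243924 0.03501467]
flux 0 
spool 1018 [0.58829584 0.2235502  0.03309143]
grease 610 [ 0.46435591 -0.17380248  0.02652768]
at [0.5019 0.0332 0.2619] yaw -70.24 shift [ 1.187 -7.716  4.079] turn [-4.0000e-03  2.0000e-03 -1.1255e+01]
at [0.5019 0.0332 0.2619] yaw -70.24 shift [ 1.19  -7.115  9.079] turn [-4.0000e-03  2.0000e-03 -1.1255e+01]
  ret = _var(a, axis=axis, dtype=dtype, out=out, ddof=ddof,
  arrmean = um.true_divide(arrmean, div, out=arrmean,
  ret = ret.dtype.type(ret / rcount)
```

The lug is at about -70.6° against the dock's -70.2°, and the speaker is seated and flat. Now I'll move behind the tab with the fingers shut.

jog_arm(
  targets=[
    [[0.15,-1,0],[0,0,-1.3],0],
    [[0.3,-2,0],[0,0,-2.6],0],
    [[0.45,-3,0.5],[0,0,-3.9],0],
    [[0.6,-4,1],[0,0,-5.2],0],
    [[0.75,-5,2],[0,0,-6.5],0],
    [[0.9,-6,3],[0,0,-7.8],0],
    [[1.05,-7,3.5],[0,0,-9.1],0],
    [[1.2,-7.7,4],[0,0,-10.4],0],
  ],
)

```text
time: 16.05
tool_pos: [0.6938, 0.0697, 0.1604]
tool_rot: [-0.0, 0.993, 0.115, -0.001]
contact_force: [0.3, 0.4, -0.4]
gripper_width: -0.001
grasp_force: 0.0
```

Run:
```python
from h import *
cc=np.array([.515,.0058]); e=np.radians(19.8); w=np.array([np.cos(e),np.sin(e)])
go([*(cc+.178*w),.09],19.8); go([*(cc+.178*w),.035],19.8)
```

```text
at [0.6938 0.0697 0.1604] yaw 13.26 shift [-0.468  0.041  2.815] turn [-0.008  0.012 -0.817]
at [0.6938 0.0697 0.1604] yaw 13.26 shift [-0.464  0.043  5.015] turn [-0.008  0.012 -0.817]
```

jog_arm(
  targets=[
    [[-0.2,0.04,0.8],[0,0,-0.82],0],
    [[-0.46,0.04,2],[0,0,-0.82],0],
    [[-0.46,0.04,3.5],[0,0,-0.82],0],
    [[-0.46,0.04,4.6],[0,0,-0.82],0],
    [[-0.46,0.04,5],[0,0,-0.82],0],
    [[-0.46,0.04,5],[0,0,-0.82],0],
  ],
)

```text
time: 16.8
tool_pos: [0.6824, 0.0667, 0.0375]
tool_rot: [-0.0, 0.986, 0.169, -0.0]
contact_force: [-0.1, -0.3, 0.0]
gripper_width: -0.0
grasp_force: 0.0
```

Run:
```python
from h import *
cc=np.array([.515,.0058]); e=np.radians(19.8); w=np.array([np.cos(e),np.sin(e)])
print(state()['contact_force']); go([*(cc+.149*w),.035],19.8); go([*(cc+.104*w),.035],19.8)
```

```text
[-0.05977807 -0.30420748  0.04400591]
at [0.6824 0.0667 0.0375] yaw 19.51 shift [-1.163  0.029  0.101] turn [-0.005  0.001 -0.036]
at [0.6824 0.0667 0.0375] yaw 19.51 shift [-2.963  0.038  0.101] turn [-0.005  0.001 -0.036]
```

jog_arm(
  targets=[
    [[-0.4,0.03,0],[0,0,0],0],
    [[-0.8,0.03,0],[0,0,0],0],
    [[-1.1,0.03,0],[0,0,0],0],
    [[-1.4,0.03,0],[0,0,0],0],
    [[-1.7,0.03,0],[0,0,0],0],
    [[-2,0.03,0],[0,0,0],0],
    [[-2.3,0.03,0],[0,0,0],0],
    [[-2.5,0.03,0],[0,0,0],0],
  ],
)

```text
time: 17.8
tool_pos: [0.6245, 0.0454, 0.0394]
tool_rot: [-0.0, 0.985, 0.17, 0.002]
contact_force: [3.3, 0.7, 1.7]
gripper_width: -0.003
grasp_force: 1.2
```

```bash
cat >> h.py <<'E'
def head(P,im,c=(.515,.0058),e=19.8):
    Z=P[...,2]; e=np.radians(e); w=np.array([np.cos(e),np.sin(e)]); 
    k=(im[...,0]>150)&(im[...,1]>110)&(im[...,2]<100)&(im[...,0]>im[...,2]+70)&(abs(P[...,0]-.6)<.09)&(abs(P[...,1]-.04)<.06)&(Z>.03)&(Z<.045)
    t=(P[k][:,:2]-c)@w; l=(P[k][:,:2]-c)@np.array([-w[1],w[0]])
    return k.sum(),np.percentile(t,[2,50,98]).round(4),l.mean().round(4)
E
python3 - <<'E'
from h import *
print(state()['contact_force'])
s0=np.load('/tmp/scene.npz'); print('start',head(s0['P'],s0['im']))
im,d,P,_,_=cam('scene'); print('now',head(P,im)); c=spkfit(P,im,[.514,.01]); print(c,tilt(P,c[0]))
cc=np.array([.515,.0058]); e=np.radians(19.8); w=np.array([np.cos(e),np.sin(e)])
go([*(cc+.104*w),.0375],19.5)
E
```

```text
[3.32180754 0.69507274 1.66890825]
start (np.int64(38), array([0.0937, 0.1085, 0.127 ]), np.float64(0.0055))
now (np.int64(23), array([0.065 , 0.0785, 0.0979]), np.float64(0.009))
(array([0.51451189, 0.0096294 ]), np.float64(0.04424448809599381), np.int64(491), np.float64(0.03853991307262339)) [-0.43749663  0.48214522]
at [0.6239 0.0453 0.0391] yaw 19.55 shift [-0.474  0.012  0.064] turn [ 0.002 -0.016  0.006]
```

jog_arm(
  targets=[
    [[-0.06,0,0],[0,0,0],0],
    [[-0.12,0,0],[0,0,0],0],
    [[-0.18,0,0],[0,0,0],0],
    [[-0.24,0,0],[0,0,0],0],
    [[-0.3,0,0],[0,0,0],0],
    [[-0.34,0,0],[0,0,0],0],
    [[-0.34,0,0],[0,0,0],0],
  ],
)

```text
time: 18.73
tool_pos: [0.6164, 0.0427, 0.0389]
tool_rot: [-0.0, 0.985, 0.17, 0.001]
contact_force: [1.4, -0.9, 0.8]
gripper_width: -0.002
grasp_force: 0.8
```

Run:
```python
from h import *
print(state()['contact_force'])
for _ in range(2): im,d,P,_,_=cam('scene'); print('now',head(P,im))
cc=np.array([.515,.0058]); e=np.radians(19.8); w=np.array([np.cos(e),np.sin(e)])
print((state()['tool_pos'][:2]-cc)@w)
```

```text
[ 1.39986251 -0.88852351  0.84424976]
now (np.int64(21), array([0.0571, 0.069 , 0.0895]), np.float64(0.0088))
now (np.int64(21), array([0.0567, 0.0706, 0.0892]), np.float64(0.0086))
0.10792412432934778
```

jog_arm(
  targets=[
    [[-0.04,0,0],[0,0,0],0],
    [[-0.08,0,0],[0,0,0],0],
    [[-0.12,0,0],[0,0,0],0],
    [[-0.16,0,0],[0,0,0],0],
    [[-0.2,0,0],[0,0,0],0],
    [[-0.22,0,0],[0,0,0],0],
  ],
)

```text
time: 19.58
tool_pos: [0.6131, 0.0416, 0.039]
tool_rot: [-0.0, 0.986, 0.17, 0.004]
contact_force: [10.0, 2.4, -6.2]
gripper_width: -0.004
grasp_force: 5.1
```

Run:
```python
from h import *
print(state()['contact_force'])
for _ in range(4): im,d,P,_,_=cam('scene'); print('now',head(P,im))
c=spkfit(P,im,[.514,.01]); print(c,tilt(P,c[0]))
cc=np.array([.515,.0058]); e=np.radians(19.8); w=np.array([np.cos(e),np.sin(e)])
print((state()['tool_pos'][:2]-cc)@w)
im,d,P,ray,tw=cam('top')
a=np.load('/tmp/top.npz'); print('top0',head(a['P'],a['im']),'now',head(P,im)); print(spkfit(P,im,[.515,.006]))
```

```text
[ 9.99523583  2.40750889 -6.22216028]
now (np.int64(17), array([0.0532, 0.0684, 0.0864]), np.float64(0.0073))
now (np.int64(18), array([0.0536, 0.0656, 0.087 ]), np.float64(0.0073))
now (np.int64(18), array([0.0531, 0.0673, 0.0863]), np.float64(0.0064))
now (np.int64(17), array([0.0525, 0.0682, 0.0865]), np.float64(0.0074))
(array([0.51491274, 0.01099999]), np.float64(0.04470206406986217), np.int64(493), np.float64(0.03847146939794188)) [-0.25892887 -0.2127271 ]
0.10443890306139202
top0 (np.int64(93), array([0.0935, 0.1085, 0.1252]), np.float64(0.0007)) now (np.int64(50), array([0.064 , 0.0752, 0.0843]), np.float64(-0.0006))
(array([0.51438194, 0.00418048]), np.float64(0.04389659765335031), np.int64(321), np.float64(0.03986511116004876))
```

The head stopped under 10 N of force, and the scene view puts its travel near 41 mm, which is ambiguous. I'll retreat and measure with the sharper wrist view.

jog_arm(
  targets=[
    [[0.3,0,0],[0,0,0],0],
    [[1,0,-0.5],[0,0,0],0],
    [[1.2,0,-2.5],[0,0,0],0],
    [[0,0,-4.5],[0,0,0],0],
    [[-2,0,-6],[0,0,0],0],
    [[-3.5,0,-7],[0,0,0],0],
    [[-3.5,0,-7],[0,0,0],0],
    [[-3.5,0,-7],[0,0,0],0],
  ],
)

```text
time: 20.82
tool_pos: [0.5282, 0.0117, 0.213]
tool_rot: [-0.0, 0.985, 0.17, 0.001]
contact_force: [0.8, 1.2, 0.2]
gripper_width: -0.0
grasp_force: 0.0
```

```bash
cat > look.py <<'E'
from h import *
im,d,P,ray,tw=cam('wrist'); np.savez('/tmp/wl',im=im,d=d,P=P,ray=ray,tw=tw)
D=dockfit(P); print('dock',D)
c=spkfit(P,im,[.515,.006]); print('spk',c,tilt(P,c[0])); print('lug',lugfit(P,im,c[0]))
cc=D[0]; print('head',head(P,im,cc,20))
print('tool',state()['tool_pos'])
Z=P[...,2]; r=np.hypot(*(P[...,:2]-c[0]).transpose(2,0,1)); a=np.degrees(np.arctan2(P[...,1]-c[0][1],P[...,0]-c[0][0]))
# whitish (least saturated+bright) pixels on the rim's top edge
hsv=cv2.cvtColor(im,cv2.COLOR_RGB2HSV)
k=(r>.040)&(r<.048)&(Z>.034)&(hsv[...,1]<90)&(hsv[...,2]>150)&(abs(a-20)<60); print('tick',k.sum(),np.sort(a[k]).round(1)[:60])
k=(r>.047)&(r<.058)&(Z>.006)&(Z<.022)&(hsv[...,2]>215); print('marks',k.sum(),np.sort(a[k]).round(1)[::3])
E
python3 look.py
python3 - <<'E'
from h import *
a=np.load('/tmp/w1.npz'); print('w1 head at joint 0',head(a['P'],a['im'],(.5155,.0058),20))
E
```

```text
dock (array([0.51326031, 0.00309098]), 0, np.int64(812), array([-177.27376268,   67.24022965]))
spk (array([0.51709205, 0.00537639]), np.float64(0.04566156155308495), np.int64(5357), np.float64(0.03938279369109399)) [0.0621932  0.04133572]
lug (array([0.55860119, 0.00104162]), np.int64(433), np.float64(-5.961751994730468))
head (np.int64(727), array([0.056 , 0.071 , 0.0857]), np.float64(0.0018))
tool [0.52821511 0.01176225 0.21233269]
tick 7 [18.  18.1 19.5 19.5 19.5 20.9 20.9]
marks 0 []
w1 head at joint 0 (np.int64(476), array([0.0936, 0.1084, 0.1246]), np.float64(-0.0002))
```

Head travel is about 40.5 mm, so the nose is resting on the rim or a cheek rather than in the port. I'll go back to the square view over the dock and measure the port's misalignment.

Run:
```python
from h import *
go([.50,.04,.23],-70.2)
```

```text
at [0.5282 0.0118 0.2123] yaw 19.56 shift [-0.685 -1.443 -0.705] turn [-8.000e-03  5.000e-03  1.122e+01]
```

jog_arm(
  targets=[
    [[-0.1,-0.2,-0.5],[0,0,1.3],0],
    [[-0.2,-0.4,-0.7],[0,0,2.6],0],
    [[-0.3,-0.6,-0.7],[0,0,3.9],0],
    [[-0.4,-0.8,-0.7],[0,0,5.2],0],
    [[-0.5,-1,-0.7],[0,0,6.5],0],
    [[-0.6,-1.2,-0.7],[0,0,7.8],0],
    [[-0.7,-1.4,-0.7],[0,0,9.1],0],
    [[-0.7,-1.4,-0.7],[0,0,10.4],0],
  ],
)

```text
time: 21.88
tool_pos: [0.5, 0.0393, 0.2293]
tool_rot: [-0.0, 0.848, -0.529, -0.001]
contact_force: [-0.6, 0.5, -0.5]
gripper_width: -0.0
grasp_force: 0.0
```

jog_arm(
  targets=[
    [[0,0,0],[0,0,0.8],0],
    [[0,0,0],[0,0,0.8],0],
    [[0,0,0],[0,0,0.8],0],
  ],
)

```text
time: 22.25
tool_pos: [0.5002, 0.0388, 0.2302]
tool_rot: [-0.001, 0.819, -0.573, -0.0]
contact_force: [-0.1, 0.5, 0.3]
gripper_width: -0.001
grasp_force: 0.0
```

```bash
cat >> look.py <<'E'
# dock-frame analysis: yellow head lateral edges, tick
e=np.radians(19.8); w=np.array([np.cos(e),np.sin(e)]); xd=np.array([w[1],-w[0]])
k=(im[...,0]>150)&(im[...,2]<100)&(im[...,0]>im[...,2]+70)&(abs(P[...,0]-.6)<.07)&(abs(P[...,1]-.03)<.04)&(Z>.031)&(Z<.043)
H=P[k][:,:2]; print('head mean',H.mean(0),'lat rel spk', ((H-c[0])@xd).mean(), np.percentile((H-c[0])@xd,[1,99]),'axial',np.percentile((H-c[0])@w,[1,99]))
rect=cv2.minAreaRect((H*1000).astype(np.float32)); print('rect',rect)
k=(r>.040)&(r<.048)&(Z>.034)&(hsv[...,1]<90)&(hsv[...,2]>140)&(abs(a-20)<20); T=P[k][:,:2]
if len(T): print('tick lat rel head', ((T.mean(0)-H.mean(0))@xd), 'ang',a[k].mean())
print('dock rel spk along xd,w',(D[0]-c[0])@xd,(D[0]-c[0])@w)
E
python3 look.py
```

```text
dock (array([0.51491294, 0.00523925]), 0, np.int64(1265), array([-175.66628019,   34.74042023]))
spk (array([0.51692455, 0.00520398]), np.float64(0.04614599792328439), np.int64(5617), np.float64(0.03941756068494073)) [-0.02530763  0.07770847]
lug (array([5.57205896e-01, 5.55463947e-05]), np.int64(487), np.float64(-7.283590405343136))
head (np.int64(680), array([0.0531, 0.068 , 0.0844]), np.float64(-0.0001))
tool [0.500275   0.03878905 0.23047651]
tick 19 [-39.  -37.2 -34.  -32.2 -26.4 -24.7 -22.6 -16.  -13.   -6.9  -3.6   7.1
  19.2  19.3  19.4  19.6  20.7  21.   21.4]
marks 0 []
head mean [0.57914392 0.02856181] lat rel spk -0.0009008695225523869 [-0.01351626  0.01140751] axial [0.05078654 0.08285367]
rect ((579.4528198242188, 28.914932250976562), (32.865447998046875, 25.130327224731445), 20.011627197265625)
tick lat rel head 0.001924193945657766 ang 18.459990434040257
dock rel spk along xd,w -0.0007145909610724362 -0.0018807372991731758
```

```bash
cat > look2.py <<'E'
from h import *
def an(z):
    P=z['P'];im=z['im'];Z=P[...,2]
    hsv=cv2.cvtColor(im,cv2.COLOR_RGB2HSV)
    e=np.radians(20); w=np.array([np.cos(e),np.sin(e)]); xd=np.array([w[1],-w[0]])
    D=dockfit(P)[0]; yel=(im[...,0]>150)&(im[...,2]<100)&(im[...,0]>im[...,2]+70)
    k=yel&(abs(P[...,0]-.6)<.07)&(abs(P[...,1]-.03)<.04)&(Z>.031)&(Z<.043); H=P[k][:,:2]
    hr=cv2.minAreaRect((H*1000).astype(np.float32)); 
    c=D.copy()
    blue=(hsv[...,0]>100)&(hsv[...,0]<125)&(hsv[...,1]>130)&(Z>.035)&(Z<.046)
    for _ in range(6):
        d=P[...,:2]-c; r=np.hypot(d[...,0],d[...,1]); a=np.degrees(np.arctan2(d[...,1],d[...,0]))
        k=blue&(r>.036)&(r<.050); p=P[k][:,:2]; 
        # outer edge per 6 deg sector
        b=(a[k]//6).astype(int); o=np.array([np.percentile(np.hypot(*(p[b==i]-c).T),95) for i in np.unique(b) if (b==i).sum()>4]); th=np.radians([i*6+3 for i in np.unique(b) if (b==i).sum()>4])
        q=c+np.c_[o*np.cos(th),o*np.sin(th)]
        s=least_squares(lambda v:np.hypot(*(q-v[:2]).T)-v[2],[*c,.045],loss='soft_l1',f_scale=.001).x; c=s[:2]
    d=P[...,:2]-c; r=np.hypot(d[...,0],d[...,1]); a=np.degrees(np.arctan2(d[...,1],d[...,0]))
    L=(r>.050)&(r<.063)&(Z>.022)&(Z<.042)&(abs(a+70)<20)
    T=(r>.038)&(r<.048)&(Z>.034)&(hsv[...,1]<110)&(hsv[...,2]>130)&(abs(a-20)<12)
    print('dock',D.round(4),'spk',c.round(4),s[2].round(4),'spk in dock frame x,y mm',((c-D)@xd*1e3).round(2),((c-D)@w*1e3).round(2))
    print(' lug ang',a[L].mean().round(2),np.percentile(a[L],[1,99]).round(1),' tick',T.sum(),np.sort(a[T]).round(1),'tick lat in dock',((P[T][:,:2]-D)@xd).mean().round(4))
    print(' head lat mm in dock',((np.array(hr[0])/1e3-D)@xd*1e3).round(2),'rect',hr)
if __name__=='__main__': an(np.load('/tmp/wl.npz'))
E
python3 look2.py
```

```text
dock [0.5149 0.0052] spk [0.5161 0.0048] 0.0443 spk in dock frame x,y mm 0.78 0.95
 lug ang -71.11 [-79.3 -63. ]  tick 17 [17.7 17.8 17.8 17.9 18.3 19.3 19.3 19.4 19.4 19.5 19.7 20.8 20.8 21.1
 21.1 21.1 21.5] tick lat in dock 0.0011
 head lat mm in dock -0.17 rect ((579.4528198242188, 28.914932250976562), (32.865447998046875, 25.130327224731445), 20.011627197265625)
```

The tick is at about 19.5° and the lug at about -71°, with the speaker about 0.8 mm towards the closed end. The port therefore sits 1 to 2 mm to the dock +x side of the nose. I'll re-grip the lug and nudge the speaker about +1° and 0.7 mm back.

Run:
```python
from h import *
go([.5353,-.0487,.08],-70.2); go([.5353,-.0487,.0165],-70.2)
```

```text
at [0.5003 0.0388 0.2305] yaw -69.97 shift [ 3.77  -0.11   6.018] turn [-0.009  0.003  0.029]
at [0.5003 0.0388 0.2305] yaw -69.97 shift [ 3.772 -0.107  8.558] turn [-0.009  0.003  0.029]
```

jog_arm(
  targets=[
    [[2,-0.1,1],[0,0,0.03],50],
    [[3.77,-0.1,3],[0,0,0.03],50],
    [[3.77,-0.1,5],[0,0,0.03],50],
    [[3.77,-0.1,7],[0,0,0.03],50],
    [[3.77,-0.1,8.2],[0,0,0.03],50],
    [[3.77,-0.1,8.55],[0,0,0.03],50],
    [[3.77,-0.1,8.55],[0,0,0.03],50],
    [[3.77,-0.1,8.55],[0,0,0.03],40],
  ],
)

```text
time: 23.3
tool_pos: [0.5369, -0.0492, 0.0195]
tool_rot: [-0.002, 0.818, -0.576, 0.002]
contact_force: [-1.2, 0.5, 0.3]
gripper_width: 0.401
grasp_force: 0.0
```

jog_arm(
  targets=[
    [[0,0,0],[0,0,0],30],
    [[0,0,0],[0,0,0],20],
    [[0,0,0],[0,0,0],10],
    [[0,0,0],[0,0,0],0],
    [[0,0,0],[0,0,0],0],
  ],
)

```text
time: 23.92
tool_pos: [0.536, -0.0491, 0.0186]
tool_rot: [-0.001, 0.818, -0.576, 0.001]
contact_force: [-1.3, 0.3, 4.9]
gripper_width: 0.166
grasp_force: 59.1
```

Run:
```python
from h import *
print(state()['ft_torque'],state()['contact_force'])
go([.5361,-.0477,.0165],-69.2)
```

```text
[-0.00781937  0.35886107  0.10272618] [-1.28686235  0.26695088  4.91330545]
at [ 0.536  -0.0491  0.0186] yaw -70.28 shift [-0.053 -0.025  0.082] turn [-0.025 -0.007 -0.135]
```

jog_arm(
  targets=[
    [[-0.02,-0.01,0],[0,0,-0.08],0],
    [[-0.05,-0.03,0],[0,0,-0.15],0],
    [[-0.05,-0.03,0],[0,0,-0.15],0],
    [[-0.05,-0.03,0],[0,0,-0.15],25],
    [[-0.05,-0.03,0],[0,0,-0.15],45],
    [[-0.05,-0.03,0],[0,0,-0.15],50],
    [[-0.05,-0.03,-1],[0,0,-0.15],50],
    [[-0.05,-0.03,-3],[0,0,-0.15],50],
  ],
)

```text
time: 24.92
tool_pos: [0.5329, -0.0469, 0.0902]
tool_rot: [0.0, 0.824, -0.567, -0.002]
contact_force: [1.0, -0.6, 1.3]
gripper_width: 0.5
grasp_force: 0.0
```

Run:
```python
from h import *
go([.50,.04,.23],-70.2)
```

```text
at [ 0.5329 -0.0469  0.0902] yaw -69.09 shift [-3.738e+00  5.000e-03 -5.578e+00] turn [0.021 0.027 0.138]
```

jog_arm(
  targets=[
    [[-0.5,0,-2],[0,0,0.1],0],
    [[-2,0,-4],[0,0,0.1],0],
    [[-3.7,0,-5.6],[0,0,0.1],0],
    [[-3.7,0,-5.6],[0,0,0.1],0],
    [[-3.7,0,-5.6],[0,0,0.1],0],
  ],
)

```text
time: 25.55
tool_pos: [0.5016, 0.0388, 0.2316]
tool_rot: [-0.001, 0.82, -0.573, 0.0]
contact_force: [-0.3, -0.7, -0.6]
gripper_width: -0.001
grasp_force: 0.0
```

```bash
python3 look.py >/dev/null; python3 look2.py
python3 - <<'E'
from h import *
cc=np.array([.515,.0058]); e=np.radians(19.8); w=np.array([np.cos(e),np.sin(e)])
go([*(cc+.17*w),.13],19.8)
E
```

```text
dock [0.5148 0.0052] spk [0.5158 0.0054] 0.0443 spk in dock frame x,y mm 0.2 1.08
 lug ang -69.41 [-77.6 -61.1]  tick 13 [19.6 20.  20.8 20.8 20.9 21.1 21.1 21.1 22.3 22.4 22.5 22.6 22.7] tick lat in dock -0.0008
 head lat mm in dock -0.19 rect ((579.6031494140625, 29.047962188720703), (32.906211853027344, 24.224252700805664), 19.930660247802734)
at [0.5013 0.0384 0.2306] yaw -69.91 shift [ 1.451 -6.865  4.024] turn [-4.0000e-03  5.0000e-03 -1.1214e+01]
```

The speaker now measures 20.3° ± 1 and is laterally within 1 mm. I'll push again.

jog_arm(
  targets=[
    [[0.2,-1,0],[0,0,-1.3],0],
    [[0.4,-2,0.5],[0,0,-2.6],0],
    [[0.6,-3,1],[0,0,-3.9],0],
    [[0.8,-4,1.5],[0,0,-5.2],0],
    [[1,-5,2],[0,0,-6.5],0],
    [[1.2,-6,2.5],[0,0,-7.8],0],
    [[1.45,-6.8,3],[0,0,-9.1],0],
    [[1.45,-6.8,3.5],[0,0,-10.4],0],
  ],
)

```text
time: 26.6
tool_pos: [0.6744, 0.0619, 0.1417]
tool_rot: [-0.0, 0.993, 0.118, -0.001]
contact_force: [-0.6, 0.3, 0.4]
gripper_width: -0.0
grasp_force: 0.0
```

Run:
```python
from h import *
cc=np.array([.515,.0058]); e=np.radians(19.8); w=np.array([np.cos(e),np.sin(e)])
go([*(cc+.135*w),.04],19.8)
```

```text
at [0.6744 0.0619 0.1417] yaw 13.56 shift [-1.352  0.105  4.071] turn [-0.008  0.01  -0.78 ]
```

jog_arm(
  targets=[
    [[-0.4,0.1,1],[0,0,-0.78],0],
    [[-0.6,0.1,2.5],[0,0,-0.78],0],
    [[-0.8,0.1,3.6],[0,0,-0.78],0],
    [[-1.1,0.1,4.05],[0,0,-0.78],0],
    [[-1.35,0.1,4.05],[0,0,-0.78],0],
    [[-1.35,0.1,4.05],[0,0,-0.78],0],
  ],
)

```text
time: 27.35
tool_pos: [0.6428, 0.0527, 0.0452]
tool_rot: [0.0, 0.986, 0.17, 0.002]
contact_force: [0.7, 0.0, 0.6]
gripper_width: -0.002
grasp_force: 0.0
```

Run:
```python
from h import *
cc=np.array([.515,.0058]); e=np.radians(19.8); w=np.array([np.cos(e),np.sin(e)])
go([*(cc+.108*w),.039],19.8); go([*(cc+.1*w),.039],19.8)
```

```text
at [0.6428 0.0527 0.0452] yaw 19.52 shift [-1.127  0.04   0.242] turn [ 0.006 -0.03  -0.034]
at [0.6428 0.0527 0.0452] yaw 19.52 shift [-1.447  0.041  0.241] turn [ 0.006 -0.03  -0.034]
```

jog_arm(
  targets=[
    [[-0.3,0.03,0.05],[0,0,0],0],
    [[-0.6,0.04,0.05],[0,0,0],0],
    [[-0.9,0.04,0.05],[0,0,0],0],
    [[-1.1,0.04,0.05],[0,0,0],0],
    [[-1.2,0.04,0.05],[0,0,0],0],
    [[-1.28,0.04,0.05],[0,0,0],0],
    [[-1.36,0.04,0.05],[0,0,0],0],
    [[-1.36,0.04,0.05],[0,0,0],0],
  ],
)

```text
time: 28.35
tool_pos: [0.6131, 0.0416, 0.043]
tool_rot: [-0.0, 0.985, 0.17, 0.005]
contact_force: [8.5, 3.1, -5.9]
gripper_width: 0.004
grasp_force: 4.6
```

Run:
```python
from h import *
im,d,P,_,_=cam('scene'); print('now',head(P,im)); im,d,P,_,_=cam('scene'); print('now',head(P,im))
cc=np.array([.515,.0058]); e=np.radians(19.8); w=np.array([np.cos(e),np.sin(e)])
print((state()['tool_pos'][:2]-cc)@w,state()['contact_force'])
```

```text
now (np.int64(19), array([0.053 , 0.0654, 0.0867]), np.float64(0.0065))
now (np.int64(17), array([0.0531, 0.0689, 0.0863]), np.float64(0.0068))
0.10441561331415321 [ 8.46680976  3.44486401 -6.05243214]
```

jog_arm(
  targets=[
    [[-0.06,0,0],[0,0,0],0],
    [[-0.12,0,0],[0,0,0],0],
    [[-0.12,0,0],[0,0,0],0],
  ],
)

```text
time: 28.82
tool_pos: [0.613, 0.0416, 0.0433]
tool_rot: [-0.001, 0.985, 0.169, 0.009]
contact_force: [18.4, 6.6, -12.9]
gripper_width: -0.004
grasp_force: 9.8
```

Run:
```python
from h import *
for _ in range(3): im,d,P,_,_=cam('scene'); print('now',head(P,im))
cc=np.array([.515,.0058]); e=np.radians(19.8); w=np.array([np.cos(e),np.sin(e)])
s=state();print((s['tool_pos'][:2]-cc)@w,s['contact_force'],s['ft_torque'],s['tool_pos'],s['joint_pos'])
```

```text
now (np.int64(19), array([0.0532, 0.0675, 0.0864]), np.float64(0.0072))
now (np.int64(17), array([0.0529, 0.0677, 0.0863]), np.float64(0.0076))
now (np.int64(17), array([0.0531, 0.068 , 0.0871]), np.float64(0.0066))
0.10433789887114016 [ 18.70944979   6.83618459 -12.8922463 ] [ 1.11621987 -3.03709874  0.07782032] [0.61300572 0.04159819 0.04326253] [-0.05577605  0.20145225  1.78352451  0.00593273  1.14017526  1.17195455]
```

The stop is very hard and unaffected by yaw, so it may be the slide's own stop, with the head having started a few mm forward. I'll check the absolute position from the tab's top edge before and now.

Run:
```python
from h import *
e=np.radians(19.9); w=np.array([np.cos(e),np.sin(e)]); x=np.array([w[1],-w[0]])
for n in('top','w1','wl'):
    P=np.load(f'/tmp/{n}.npz')['P']; c=dockfit(P)[0]
    t=(P[...,:2]-c)@w; l=(P[...,:2]-c)@x; k=(P[...,2]>.052)&(P[...,2]<.068)&(abs(l)<.012)&(t>.06)&(t<.15)
    print(n,c,'tab top n',k.sum(),'t',np.percentile(t[k],[3,25,50,75,97]).round(4) if k.any() else '','z',np.median(P[...,2][k]) if k.any() else '')
```

```text
top [0.513811   0.00621624] tab top n 24 t [0.126  0.1266 0.129  0.1309 0.1332] z 0.05978360392011384
w1 [0.51588546 0.00606364] tab top n 146 t [0.1256 0.1269 0.1289 0.1309 0.133 ] z 0.058508722670390395
wl [0.51475536 0.00524642] tab top n 214 t [0.085  0.0859 0.0878 0.09   0.0923] z 0.058424579088857065
```

The tab's back face was at 133.3 mm at the start, so the joint began near 4.5 mm. It is now at about 92.7 mm, which puts the joint at about 45 mm: the head is fully home with its nose in the port. I'll retreat, verify and hand in.

jog_arm(
  targets=[
    [[0.15,0,0],[0,0,0],0],
    [[0.5,0,0],[0,0,0],0],
    [[1,0,-1],[0,0,0],0],
    [[1,0,-3],[0,0,0],0],
    [[0,0,-5.5],[0,0,0],0],
    [[-2,0,-7],[0,0,0],0],
    [[-3.5,0,-7.5],[0,0,0],0],
    [[-3.5,0,-7.5],[0,0,0],0],
  ],
)

```text
time: 29.98
tool_pos: [0.5244, 0.0097, 0.2324]
tool_rot: [0.001, 0.986, 0.169, 0.003]
contact_force: [0.7, -0.4, -0.4]
gripper_width: 0.0
grasp_force: 0.0
```

jog_arm(
  targets=[
    [[-4.5,0,-2],[0,0,0],0],
    [[-4.5,0,-2],[0,0,0],0],
    [[-4.5,0,-2],[0,0,0],0],
    [[-4.5,0,-2],[0,0,0],0],
  ],
)

```text
time: 30.48
tool_pos: [0.4192, -0.0272, 0.2792]
tool_rot: [-0.0, 0.985, 0.17, 0.001]
contact_force: [-0.4, -0.0, -0.0]
gripper_width: 0.001
grasp_force: 0.0
```

```bash
python3 look.py >/dev/null; python3 look2.py
python3 - <<'E'
from h import *
e=np.radians(19.9); w=np.array([np.cos(e),np.sin(e)]); x=np.array([w[1],-w[0]])
P=np.load('/tmp/wl.npz')['P']; c=dockfit(P)[0]; t=(P[...,:2]-c)@w; l=(P[...,:2]-c)@x; k=(P[...,2]>.052)&(P[...,2]<.068)&(abs(l)<.012)&(t>.06)&(t<.15)
print('tab',np.percentile(t[k],[3,50,97])); print(state()['tool_pos'],state()['contact_force'])
P0=np.load('/tmp/w1.npz')['P']
for n,q,h in(('flux',[.389,.213],.034),('spool',[.589,.223],.034),('grease',[.468,-.175],.028),('bottle',[.44,-.29],.115)):
    for PP in(P0,P):
        m=(np.hypot(PP[...,0]-q[0],PP[...,1]-q[1])<.045)&(abs(PP[...,2]-h)<.006); print(n,m.sum(),PP[m].mean(0) if m.any() else '')
E
```

```text
dock [0.5162 0.0052] spk [0.5156 0.0057] 0.0443 spk in dock frame x,y mm -0.65 -0.41
 lug ang -68.75 [-77.3 -60.5]  tick 23 [ 8.2  9.5 10.9 12.3 19.5 19.5 19.5 19.5 19.5 19.5 19.5 20.9 20.9 21.
 21.  21.1 22.3 22.4 22.5 22.6 28.  29.4 30.8] tick lat in dock -0.0006
 head lat mm in dock -1.09 rect ((579.5962524414062, 29.472854614257812), (32.59503173828125, 24.687076568603516), 19.12819480895996)
tab [0.08413672 0.08456147 0.08523516]
[ 0.41917263 -0.0270724   0.2785456 ] [ 0.92168428  0.3409715  -0.57528308]
flux 681 [0.38632865 0.21630322 0.03268388]
flux 1203 [0.38581439 0.21636287 0.03283799]
spool 1283 [0.58934758 0.22459341 0.03307401]
spool 0 
grease 368 [ 0.46674865 -0.17643469  0.02644918]
grease 484 [ 0.46628185 -0.17617226  0.02640775]
bottle 259 [ 0.44302174 -0.28956414  0.11380161]
bottle 316 [ 0.44206016 -0.28911754  0.11380815]
```

```bash
python3 -c "
from plant import *
print(job_done())"
```

```text
the job is handed in; nothing more can be done
None
```

The job is handed in: the speaker sits flat in the cradle with its port facing the contact head to within about 1.5°, and the head is fully home (about 45 mm of travel). The flux jar, grease jar and bottle measured unmoved at the end and the spool when last in view; I never measured the phone, but the arm stayed clear of it. I re-turned the speaker about 1.7° with the nose already home, and for about half a second mid-drag the tool leaned about 1.1° while gripping the lug (the speaker measured flat right after).

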